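Pack the toy wagons into the display case by colour and lock it

TASK

Packing up the flea-market stall: slide the white lock knob on the case fully across to its unlocked (left) stop, then push the see-through cover fully open to its rear stop, and put every toy wagon that is out into the tray of its own colour, resting down in the tray and not on top of another. Then pull the cover fully shut, and after that slide the lock knob fully home to its locked (right) stop. Leave the other goods on the table where they are.

Things in the scene. Friction and masses are not known exactly. Their poses are not given: they have to be found in the camera images.
- red1_center (a point): red painted wooden toy railway wagon, a block 84 mm long (its x axis), 34 mm wide (y) and 44 mm high (z), 70 to 170 g; this point is its centre, 22 mm above its wheels' underside. May be absent
- red2_center (a point): red painted wooden toy railway wagon, a block 84 mm long (its x axis), 34 mm wide (y) and 44 mm high (z), 70 to 170 g; this point is its centre, 22 mm above its wheels' underside. May be absent
- blue1_center (a point): blue painted wooden toy railway wagon, a block 84 mm long (its x axis), 34 mm wide (y) and 44 mm high (z), 70 to 170 g; this point is its centre, 22 mm above its wheels' underside. May be absent
- blue2_center (a point): blue painted wooden toy railway wagon, a block 84 mm long (its x axis), 34 mm wide (y) and 44 mm high (z), 70 to 170 g; this point is its centre, 22 mm above its wheels' underside. May be absent
- yellow1_center (a point): yellow painted wooden toy railway wagon, a block 84 mm long (its x axis), 34 mm wide (y) and 44 mm high (z), 70 to 170 g; this point is its centre, 22 mm above its wheels' underside. May be absent
- yellow2_center (a point): yellow painted wooden toy railway wagon, a block 84 mm long (its x axis), 34 mm wide (y) and 44 mm high (z), 70 to 170 g; this point is its centre, 22 mm above its wheels' underside. May be absent
- tray_red: open red plastic tray set in the display case, cannot be moved; outside 153 (x) x 129 (y) x 44 mm high (z), walls and floor 4 mm; origin under its centre, 6 mm above the table. The three trays stand side by side along the case's y, in any order, all turned like the case
- tray_blue: open blue plastic tray set in the display case, cannot be moved; outside 153 (x) x 129 (y) x 44 mm high (z), walls and floor 4 mm; origin under its centre, 6 mm above the table. The three trays stand side by side along the case's y, in any order, all turned like the case
- tray_yellow: open yellow plastic tray set in the display case, cannot be moved; outside 153 (x) x 129 (y) x 44 mm high (z), walls and floor 4 mm; origin under its centre, 6 mm above the table. The three trays stand side by side along the case's y, in any order, all turned like the case
- cover (a joint): see-through sliding cover of the display case (wooden frame, underside 62 mm and top 67 mm above the table, stiff with about 2 N of friction, stays where left): 0 = fully shut over the trays, 0.150 m = fully open at its rear stop; it slides along the case's x, away from the robot as it opens, and clears the trays from above when open
- cover_grip (a point): grip point of the black grip bar on top of the cover, 60 mm long across (y), 16 mm thick in the sliding direction (x), standing from 66 to 98 mm above the table; this point is on its centre line 88 mm above the table; moves with the cover, its x axis is the opening direction
- lock (a joint): white transport lock knob on the case's front sill (about 1.5 N of friction, stays where left): 0 = locked, at the stop towards the case's -y end (the robot's right); 0.070 m = unlocked, at the stop towards +y (left). Nothing but its position shows the lock: it does not physically block the cover
- lock_grip (a point): grip point in the upper half of the lock knob, which is 28 mm in x, 20 mm in y (the sliding direction) and stands from 54 to 94 mm above the table; this point is on its centre line 82 mm above the table; its y axis is the unlocking direction
- tin: round brass tin, 70 mm across, 31 mm high; origin under its centre. Not part of the job
- purse: small black hard purse with a steel clasp, 75 x 45 x 30 mm; origin under its centre. Not part of the job
- stick_a: brass candlestick, foot 72 mm across, 120 mm high; origin under its centre. Not part of the job
- stick_b: dark steel candlestick, foot 72 mm across, 120 mm high; origin under its centre. Not part of the job
- mug: white mug, 76 mm across, 85 mm high; origin under its centre. Not part of the job
- clock: green alarm clock, 90 mm wide, 100 mm high; origin under its centre. Not part of the job
- camera: old black and silver camera, 130 mm wide, 81 mm high; origin under its centre. Not part of the job
- pot: terracotta bowl, 100 mm across, 60 mm high; origin under its centre. Not part of the job

How it is judged (in metres and radians):
On the way, in this order (a step that is already met when the one before it is completed fails the run):
1. the lock knob is slid to its unlocked stop, the cover still shut (value of joint lock above 0.066 m and value of joint cover below 0.03 m), for 0.1 s.
2. the cover is slid fully open to its rear stop, the lock still at its unlocked end (value of joint cover above 0.145 m and value of joint lock above 0.06 m), for 0.1 s.
3. every wagon present lies in the tray of its colour (x of red1_center in the frame of tray_red between -0.073 and 0.073 m and y of red1_center in the frame of tray_red between -0.061 and 0.061 m and z of each of red1_center, red2_center in the frame of tray_red below 0.04 m and x of red2_center in the frame of tray_red between -0.073 and 0.073 m and y of red2_center in the frame of tray_red between -0.061 and 0.061 m and x of blue1_center in the frame of tray_blue between -0.073 and 0.073 m and y of blue1_center in the frame of tray_blue between -0.061 and 0.061 m and z of each of blue1_center, blue2_center in the frame of tray_blue below 0.04 m and x of blue2_center in the frame of tray_blue between -0.073 and 0.073 m and y of blue2_center in the frame of tray_blue between -0.061 and 0.061 m and x of yellow1_center in the frame of tray_yellow between -0.073 and 0.073 m and y of yellow1_center in the frame of tray_yellow between -0.061 and 0.061 m and z of each of yellow1_center, yellow2_center in the frame of tray_yellow below 0.04 m and x of yellow2_center in the frame of tray_yellow between -0.073 and 0.073 m and y of yellow2_center in the frame of tray_yellow between -0.061 and 0.061 m), for 0.2 s.
4. the cover is pulled fully shut, the lock still at its unlocked end (value of joint cover below 0.004 m and value of joint lock above 0.05 m), for 0.1 s.
5. the lock knob is slid home to its locked stop (value of joint each of lock, cover below 0.004 m), for 0.1 s.
At the end, for the whole second after the job is handed in: Every wagon present rests in the tray of its own colour, its centre inside the tray walls and less than 40 mm above the tray's underside; the cover is shut to within 4 mm, the lock knob is within 4 mm of its locked stop, and nothing moves (all of step 3 and all of step 5 and linear speed of each of red1, red2, blue1, blue2, yellow1, yellow2 below 0.02 m/s); the robot touches nothing.
It fails at once if one of the other goods is shoved more than 50 mm (distance of any of tin, purse, stick_a, stick_b, mug, clock, camera, pot from where it was at the start of the episode above 0.05 m).
It fails at once if one of the other goods is tipped over (angle between any of tin, purse, stick_a, stick_b, mug, clock, camera, pot's own z axis and vertical above 0.8 rad).
Of red1, red2, blue1, blue2, yellow1, yellow2 only 4 to 6 are there at a start; the rules pass over those that are not, and their reading is None.
At some moment in a run one of red1, red2, blue1, blue2, yellow1, yellow2 may be knocked a few centimetres aside while the robot is not near it.
Once in a run the grip may slacken for a moment while it holds something.
It also fails if it takes over 210 s, if anything falls off the work surface, if the arm or the gripper's body presses on something with over 40 N, if the wrist force passes 120 N, or if a joint passes its speed limit or range.

ROBOT

A 6-joint arm with a two-finger parallel gripper is mounted at the origin on the work surface. World frame = base frame: x ahead of the robot, y to its left, z up, the work surface at z = 0. Lengths are in m, angles in degrees, forces in N, time in s.
With the tool pointing down it reaches from about 0.35 to 0.875 m from the base axis. Payload 4.2 kg.
Tool frame: the origin (TCP) lies on the centre line of the jaws, within the pads' length; the fingertips stand 19 mm ahead of it and the grasp point (between the pads) is the TCP; z points along the fingers, y is the line along which they close (so a half turn about z gives the same grasp; the last joint's range is limited). The gripper opens to 87 mm and grips with 3 to 60 N. Pads are 19 mm wide; open, the fingers measure 117 mm over their backs; the gripper's body (75 mm by 190 mm) begins 51 mm behind the grasp point.
Start: joints at [-54.225, 22.042, 0.453, 0, -68.411, -14.817], TCP at [0.224, -0.584, 0.242] pointing down, gripper open.
Joint ranges: [-179.83, 179.83], [-69.29, 118.12], [-61.27, 80.66], [-181.25, 117.63], [-171.15, -9.14], [-177.46, 177.46]. Speed limits (degrees/s): [159.86, 159.86, 180, 180, 180, 180].

INTERFACE

Orientations are given as a 3x3 rotation matrix whose columns are the frame's x, y, z axes.
In Python, from station import sense, capture, finish_job, search_frame, masks_of gives the robot as it stands.
- The arm moves only by the tool drive_tool, never from a script. Its argument "rows" is a list of rows, each a list of 7 numbers: the opening in per cent of the stroke, from 0 (shut) to 100 (fully open), then the shift along the world's x, y, z in mm, then the turn, a rotation vector about the world's x, y, z in rad. In form: [[fingers, dx, dy, dz, wx, wy, wz], ...]. A call has 1 to 5 rows; each row shifts and turns the commanded pose from where the row before left it; what a row does not reach is not made up. A row lasts 1/12 s, in which the tool goes at most 41.7 mm and 7.16 degrees, less where a joint would pass 70% of its speed; a pose out of reach is approached as far as the arm can. A call is refused whole if a number of a shift passes 41.7 or a number of a turn 0.125, either way. A call with a gripper value outside its range is refused whole. The fingers move at their own pace and stop on an object; the grip force is fixed at half the most. Time passes only in rows, so rows that do not move let the fingers close. It gives the time, the measured TCP pose, the force, the opening and the grip force at its end, in the units of the state.
- sense(): the state, without advancing time (a new reading comes with each control period).
- capture(name): name is "side" or "top"; returns a dict with "frame" (384x512x3 uint8, red, green, blue), "z_map" (384x512 float32, m along the optical axis (not along the pixel's ray), 0 where there is no reading), "fx", "fy", "cx", "cy" (pixels), "R" (3x3) and "t" (3): a world point X has camera coordinates R X + t. Camera axes: x right, y down, z forward; pixel columns grow to the right and rows downward; lengths in m; the calibration is good to about 2 mm. A picture is of the moment at which its call begins.
- finish_job(): hands the job in; it is judged then, once.
Trained networks look in a picture, given as the dict that the camera call returned (one of the last four; its "shot" number tells which), for a name from the list of things; names that differ only in an ending like _2 or _b are one class to them, and where a whole thing is asked for, a point or a joint stands for the part that bears it (a point fixed in the world has none). Each returns a list of dicts, best first, with "p" (0 to 1); they miss things now and then, are a little off and sometimes report something else, mostly with a low value. They report only what shows in the picture. A call takes as long as a camera call.
- search_frame(label, picture): "xy" ([column, row] in pixels, amid what is visible of it).
- masks_of(label, picture): "region" (384x512 bool, what is visible of it) and "xy" ([column, row] in pixels, amid what is visible of it).
The state is a dict: "time_s": time; "joints": joint angles; "joint_velocities": joint speeds; "effort": joint torques, N m; "tcp_pos": TCP position; "ee_rot": TCP orientation; "wrist_force": force on the tool from outside, world axes, zero at the start; "moment": the same for the moment, N m; "gripper_width": opening from 0.0 (shut) to 1.0 (fully open); "gripper_force": force on a finger pad.
Only numpy, scipy, OpenCV 4.12 (cv2) and the standard library are available. Lean on these libraries where they do the work, as an engineer would, in place of code of your own. Each camera call takes 0.05 s, during which the arm holds its last target. There are 200 camera calls.

## Working session

There is one attempt and no reset: what is moved stays moved. The work goes in short steps, Python scripts to look and compute and a tool call to move; the robot and the scene stay as the last step left them, time stands still between calls to the robot, and variables do not carry over. Pictures are saved under pics/ and viewed, at most 14 in all, crops included, and the job is handed in when it is done.

Besides the shell and the picture viewer there is one more tool, called after "Emit:" by a JSON object that holds its "op" and its "data". drive_tool: Moves the arm, as the interface text tells. Its arguments: {"type":"object","properties":{"rows":{"type":"array"}},"required":["rows"]}

```bash
mkdir -p pics; ls; cat > h.py <<'E'
import numpy as np, cv2
from station import sense, capture, finish_job, search_frame, masks_of
def cloud(c):
    z=c["z_map"]; v,u=np.mgrid[:384,:512]
    P=np.dstack([(u-c["cx"])/c["fx"]*z,(v-c["cy"])/c["fy"]*z,z])
    return (P-np.array(c["t"]))@np.array(c["R"])
def save(c,n): cv2.imwrite(f"pics/{n}.png",cv2.cvtColor(c["frame"],cv2.COLOR_RGB2BGR))
E
python3 - <<'E'
from h import *
for n in("top","side"):
    c=capture(n); save(c,n+"0"); W=cloud(c); np.savez(n+"0.npz",W=W,**{k:c[k] for k in("frame","fx","fy","cx","cy","R","t")})
    print(n,"campos",-np.array(c["R"]).T@np.array(c["t"]))
    for l in("red1_center","blue1_center","yellow1_center","tray_red","tray_blue","tray_yellow","cover_grip","lock_grip","cover"):
        for m in masks_of(l,c):
            if m["p"]<.3: continue
            r=m["region"]&(c["z_map"]>0); p=W[r]
            top=p[p[:,2]>np.percentile(p[:,2],95)-.006] if len(p) else p
            print(l,round(m["p"],2),np.round(m["xy"]),len(p),np.round(np.median(top,0),3) if len(p) else"", np.round(cv2.minAreaRect(top[:,:2].astype(np.float32)*1000),0).tolist() if 0 else [np.round(x).tolist() if hasattr(x,'__len__') else round(x) for x in cv2.minAreaRect(top[:,:2].astype(np.float32)*1000)] if len(p) else"")
s=sense();print({k:np.round(s[k],3).tolist() for k in s})
E
```

```text
pics
top campos [ 0.17271609 -0.00535415  1.58062882]
red1_center 0.55 [280. 174.] 163 [ 0.547 -0.098  0.046] [[551.0, -98.0], [32.0, 82.0], 65]
blue1_center 0.44 [341. 177.] 190 [ 0.545 -0.346  0.046] [[543.0, -346.0], [82.0, 33.0], 2]
tray_blue 0.72 [211. 168.] 3339 [0.55  0.205 0.07 ] [[554.0, 207.0], [147.0, 393.0], 2]
tray_yellow 0.4 [234. 189.] 4 [0.479 0.102 0.054] [[479.0, 102.0], [4.0, 0.0], 97]
cover_grip 0.94 [211. 170.] 3254 [0.55  0.205 0.07 ] [[554.0, 210.0], [147.0, 389.0], 2]
cover_grip 0.59 [339. 203.] 235 [ 0.423 -0.337  0.033] [[423.0, -335.0], [67.0, 63.0], 17]
lock_grip 0.62 [235. 190.] 24 [0.45  0.1   0.099] [[451.0, 98.0], [19.0, 11.0], 62]
cover 0.81 [207. 172.] 3246 [0.55  0.206 0.07 ] [[554.0, 212.0], [147.0, 393.0], 2]
side campos [-0.08733288  1.04030791  0.85250353]
red1_center 0.57 [235. 209.] 73 [0.483 0.098 0.052] [[484.0, 74.0], [12.0, 127.0], 3]
red1_center 0.54 [245. 182.] 274 [ 0.55  -0.098  0.046] [[525.0, -73.0], [57.0, 162.0], 45]
red1_center 0.49 [244. 149.] 216 [ 0.681 -0.347  0.122] [[683.0, -348.0], [25.0, 32.0], 57]
blue1_center 0.59 [276. 
[... 862 characters left out ...]
.0], 45]
lock_grip 0.6 [238. 206.] 116 [0.452 0.102 0.095] [[454.0, 101.0], [28.0, 19.0], 6]
lock_grip 0.39 [190. 221.] 3696 [0.549 0.238 0.069] [[551.0, 208.0], [400.0, 166.0], 90]
cover 0.74 [188. 221.] 3816 [0.549 0.237 0.069] [[545.0, 205.0], [175.0, 405.0], 1]
{'time_s': 1.0, 'joints': [-54.226, 22.041, 0.451, -0.001, -68.409, -14.817], 'joint_velocities': [-0.068, 0.003, -0.056, -0.018, -0.049, 0.025], 'effort': [-0.0, -39.048, 18.762, 4.224, 0.015, -0.0], 'tcp_pos': [0.224, -0.584, 0.242], 'ee_rot': [[-0.934, -0.358, 0.0], [-0.358, 0.934, -0.0], [-0.0, -0.0, -1.0]], 'wrist_force': [-0.292, 0.308, -0.12], 'moment': [-0.023, -0.015, -0.028], 'gripper_force': 0.0, 'gripper_width': 0.997}
```

```bash
python3 - <<'E'
import cv2
for n,(x0,x1,y0,y1) in {"top":(110,430,80,320),"side":(100,420,80,320)}.items():
    i=cv2.imread(f"pics/{n}0.png")[y0:y1,x0:x1]; cv2.imwrite(f"pics/{n}0c.png",cv2.resize(i,(800,600),interpolation=cv2.INTER_CUBIC))
E
```

```text
(no output)
```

View pics/top0c.png

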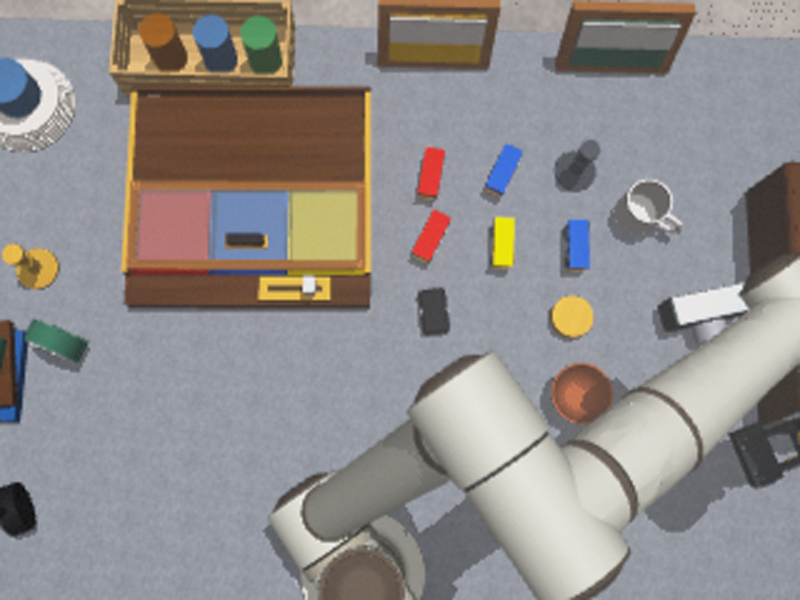

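View pics/side0c.png

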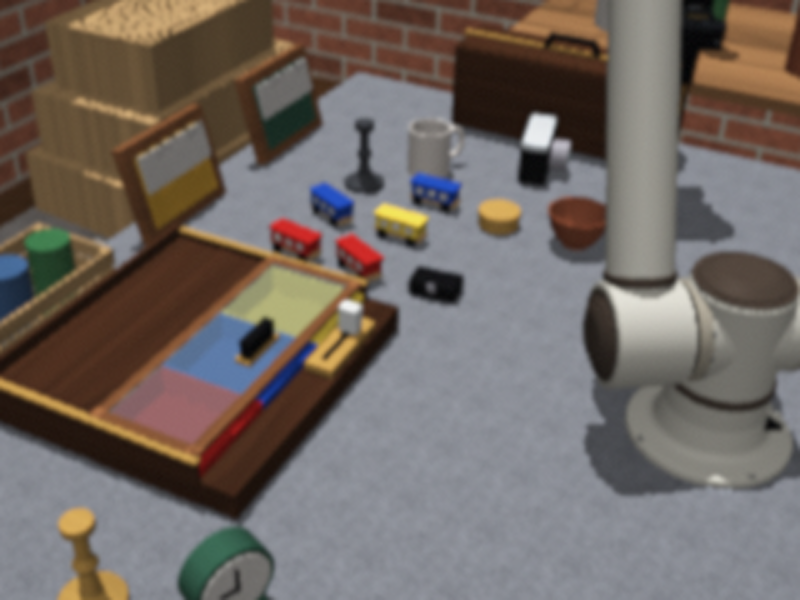

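The top view shows five wagons: red at full-image px (282,149) and (282,175), blue at (311,148) and (341,178), and yellow at (311,177). The trays run red, blue, yellow from left to right. The knob is at (233,194) and the grip bar at (208,176). Next I measure these by colour and depth.

```bash
cat >> h.py <<'E'
def wagons(c,W,zlo=.036,zhi=.058,box=(.3,.85,-.55,.0),amin=40):
    hsv=cv2.cvtColor(c["frame"],cv2.COLOR_RGB2HSV); out=[]
    H,S,V=[hsv[...,i].astype(int) for i in range(3)]
    m0=(S>140)&(V>90)&(W[...,2]>zlo)&(W[...,2]<zhi)&(W[...,0]>box[0])&(W[...,0]<box[1])&(W[...,1]>box[2])&(W[...,1]<box[3])
    for col,m in {"red":(H<8)|(H>172),"blue":(H>100)&(H<130),"yellow":(H>20)&(H<35)}.items():
        n,L,st,_=cv2.connectedComponentsWithStats((m&m0).astype(np.uint8))
        for i in range(1,n):
            if st[i,4]<amin: continue
            p=W[L==i]; r=cv2.minAreaRect(p[:,:2].astype(np.float32)*1000)
            b=cv2.boxPoints(r); e=max((b[1]-b[0],b[2]-b[1]),key=np.linalg.norm)
            out.append((col,np.round(r[0]).tolist(),np.round(r[1]).tolist(),round(np.degrees(np.arctan2(e[1],e[0]))%180,1),round(float(np.median(p[:,2])),3),st[i,4]))
    return out
E
python3 - <<'E'
from h import *
for n in("top","side"):
    d=dict(np.load(n+"0.npz")); W=d["W"]
    print(n,*wagons(d,W),sep="\n")
    f=d["frame"].astype(int)
    near=(W[...,0]>.42)&(W[...,0]<.6)&(W[...,1]>0)&(W[...,1]<.4)
    for nm,m in {"bar":near&(f.max(2)<70)&(W[...,2]>.08),"knob":near&(f.min(2)>140)&(W[...,2]>.08)&(W[...,0]<.48),"high":near&(W[...,2]>.085)}.items():
        p=W[m]; print(nm,len(p),np.round(p.min(0),3),np.round(p.max(0),3),np.round(np.median(p,0),3),cv2.minAreaRect(p[:,:2].astype(np.float32)*1000))
    if n=="top":
        m=(W[...,2]>.055)&(W[...,2]<.08)&(W[...,0]>.4)&(W[...,0]<.66)&(W[...,1]>0)&(W[...,1]<.42)
        print(cv2.minAreaRect(W[m][:,:2].astype(np.float32)*1000))
    # all obstacles near wagons
    k=(W[...,2]>.02)&(W[...,0]>.3)&(W[...,0]<.9)&(W[...,1]>-.6)&(W[...,1]<.02)
    N,L,st,_=cv2.connectedComponentsWithStats(k.astype(np.uint8))
    for i in range(1,N):
        if st[i,4]>30: p=W[L==i];print("ob",st[i,4],np.round(p.min(0),3),np.round(p.max(0),3))
    for l,cond in {"x":(np.abs(W[...,2]-.05)<.01)&(W[...,0]>.46)&(W[...,0]<.5)&(W[...,1]>0)&(W[...,1]<.41)}.items():
        hsv=cv2.cvtColor(d["frame"],cv2.COLOR_RGB2HSV).astype(int)
        for col,(a,b) in {"red":(172,180),"blue":(100,130),"yellow":(20,35)}.items():
            q=W[cond&(hsv[...,0]>=a)&(hsv[...,0]<=b)&(hsv[...,1]>140)]; print(col,len(q),np.round(np.percentile(q[:,1],[2,98]),3) if len(q) else "",np.round(np.median(q,0),3))
E
```

```text
top
('red', [665.0, -97.0], [33.0, 84.0], np.float32(171.5), 0.045, np.int32(145))
('red', [553.0, -98.0], [32.0, 83.0], np.float32(154.9), 0.044, np.int32(148))
('blue', [675.0, -222.0], [32.0, 84.0], np.float32(156.6), 0.044, np.int32(141))
('blue', [545.0, -347.0], [80.0, 33.0], np.float32(2.2), 0.044, np.int32(139))
('yellow', [544.0, -221.0], [33.0, 84.0], np.float32(176.3), 0.045, np.int32(152))
bar 55 [0.518 0.18  0.088] [0.53  0.234 0.105] [0.524 0.206 0.098] ((523.5283813476562, 206.7151336669922), (12.233184814453125, 53.42057800292969), 0.8485326766967773)
knob 33 [0.442 0.092 0.088] [0.468 0.109 0.103] [0.454 0.1   0.096] ((454.9170837402344, 100.43257904052734), (26.938865661621094, 16.569150924682617), 1.5210474729537964)
high 98 [0.44  0.092 0.088] [0.534 0.238 0.105] [0.52  0.193 0.097] ((494.71563720703125, 159.40576171875), (170.58326721191406, 37.647438049316406), 58.90679168701172)
((547.0419921875, 210.67161560058594), (411.7728271484375, 225.29739379882812), 89.96372985839844)
ob 819 [ 0.867 -0.199  0.02 ] [ 0.9   -0.     0.149]
ob 828 [ 0.871 -0.519  0.02 ] [ 0
[... 1846 characters left out ...]
9 -0.334  0.126]
ob 542 [ 0.504 -0.524  0.02 ] [ 0.648 -0.327  0.091]
ob 358 [ 0.382 -0.598  0.02 ] [ 0.47  -0.483  0.089]
ob 165 [ 0.63  -0.253  0.02 ] [ 0.716 -0.192  0.05 ]
ob 150 [ 0.388 -0.375  0.02 ] [ 0.458 -0.301  0.037]
ob 172 [ 0.3   -0.397  0.02 ] [ 0.342 -0.294  0.067]
ob 197 [ 0.501 -0.243  0.02 ] [ 0.585 -0.201  0.051]
ob 206 [ 0.622 -0.124  0.02 ] [ 0.707 -0.075  0.051]
ob 416 [ 0.43  -0.005  0.022] [0.8   0.02  0.076]
ob 199 [ 0.509 -0.132  0.02 ] [ 0.596 -0.071  0.052]
ob 183 [ 0.388 -0.134  0.02 ] [ 0.463 -0.082  0.037]
red 6 [0.277 0.28 ] [0.477 0.277 0.05 ]
blue 72 [0.145 0.267] [0.478 0.222 0.049]
yellow 64 [0.012 0.178] [0.479 0.118 0.053]
  return _methods._mean(a, axis=axis, dtype=dtype,
  ret = um.true_divide(
```

Emit:
{"op": "drive_tool", "data": {"rows": [[100,13,38,0,0,0,-0.0186],[100,13,38,0,0,0,-0.0186],[100,13,38,0,0,0,-0.0186],[100,13,38,0,0,0,-0.0186],[100,13,38,0,0,0,-0.0186]]}}

```text
time_s: 1.42
tcp_pos: [0.2887, -0.392, 0.2416]
ee_rot: [[-0.963, -0.268, 0.0], [-0.268, 0.963, -0.0], [-0.0, -0.0, -1.0]]
wrist_force: [0.1, -0.1, 0.9]
gripper_width: 0.998
gripper_force: 0.0
```

Emit:
{"op": "drive_tool", "data": {"rows": [[100,13,38,0,0,0,-0.0186],[100,13,38,0,0,0,-0.0186],[100,13,38,0,0,0,-0.0186],[100,13,38,0,0,0,-0.0186],[100,13,38,0,0,0,-0.0186]]}}

```text
time_s: 1.83
tcp_pos: [0.3537, -0.2019, 0.242]
ee_rot: [[-0.984, -0.178, 0.001], [-0.178, 0.984, -0.0], [-0.001, -0.0, -1.0]]
wrist_force: [1.7, -0.3, 0.3]
gripper_width: 1.001
gripper_force: 0.0
```

Emit:
{"op": "drive_tool", "data": {"rows": [[100,13,38,0,0,0,-0.0186],[100,13,38,0,0,0,-0.0186],[100,13,38,0,0,0,-0.0186],[100,13,38,0,0,0,-0.0186],[100,13,38,0,0,0,-0.0186]]}}

```text
time_s: 2.25
tcp_pos: [0.4187, -0.0116, 0.2421]
ee_rot: [[-0.996, -0.086, 0.001], [-0.086, 0.996, 0.0], [-0.001, 0.0, -1.0]]
wrist_force: [0.3, -0.2, -0.3]
gripper_width: 0.999
gripper_force: 0.0
```

Emit:
{"op": "drive_tool", "data": {"rows": [[70,12,38,0,0,0,-0.0186],[70,11,38,0,0,0,-0.0186],[70,10,38,0,0,0,-0.0186],[70,0,0,0,0,0,0]]}}

```text
time_s: 2.58
tcp_pos: [0.4538, 0.1056, 0.2418]
ee_rot: [[-0.999, -0.036, 0.003], [-0.036, 0.999, 0.001], [-0.003, 0.001, -1.0]]
wrist_force: [0.9, -0.1, -0.2]
gripper_width: 0.78
gripper_force: 0.0
```

Emit:
{"op": "drive_tool", "data": {"rows": [[60,0,-5,-40,0,0,0],[60,0,0,-40,0,0,0],[60,0,0,-40,0,0,0],[60,0,0,-30,0,0,0],[60,0,0,-6,0,0,0]]}}

```text
time_s: 3.0
tcp_pos: [0.4483, 0.0935, 0.0813]
ee_rot: [[-1.0, -0.03, -0.009], [-0.03, 1.0, -0.005], [0.009, -0.004, -1.0]]
wrist_force: [-0.5, 0.2, -0.6]
gripper_width: 0.606
gripper_force: 0.0
```

Emit:
{"op": "drive_tool", "data": {"rows": [[0,0,0,0,0,0,0],[0,0,0,0,0,0,0],[0,0,0,0,0,0,0],[0,0,0,0,0,0,0],[0,0,0,0,0,0,0]]}}

```text
time_s: 3.42
tcp_pos: [0.4526, 0.0959, 0.0872]
ee_rot: [[-1.0, -0.031, 0.003], [-0.031, 1.0, 0.002], [-0.004, 0.002, -1.0]]
wrist_force: [0.4, 1.0, 1.3]
gripper_width: 0.309
gripper_force: 0.8
```

Emit:
{"op": "drive_tool", "data": {"rows": [[0,-0.4,12,0,0,0,0],[0,-0.4,12,0,0,0,0],[0,-0.4,12,0,0,0,0],[0,-0.4,12,0,0,0,0],[0,-0.4,12,0,0,0,0]]}}

```text
time_s: 3.83
tcp_pos: [0.4501, 0.1571, 0.0867]
ee_rot: [[-0.999, -0.032, 0.002], [-0.032, 0.999, 0.0], [-0.002, 0.0, -1.0]]
wrist_force: [0.0, -1.3, 5.2]
gripper_width: 0.229
gripper_force: 30.0
```

Emit:
{"op": "drive_tool", "data": {"rows": [[0,-0.2,6,0,0,0,0],[0,0,4,0,0,0,0],[0,0,3,0,0,0,0],[0,0,0,0,0,0,0],[0,0,0,0,0,0,0]]}}

```text
time_s: 4.25
tcp_pos: [0.4495, 0.1616, 0.0866]
ee_rot: [[-0.999, -0.034, -0.003], [-0.034, 0.999, -0.014], [0.004, -0.014, -1.0]]
wrist_force: [13.9, -33.3, 9.8]
gripper_width: 0.224
gripper_force: 30.0
```

Emit:
{"op": "drive_tool", "data": {"rows": [[0,0,-6,0,0,0,0],[60,0,0,0,0,0,0],[60,0,0,0,0,0,0],[60,0,0,0,0,0,0],[60,0,0,0,0,0,0]]}}

```text
time_s: 4.67
tcp_pos: [0.4493, 0.1634, 0.0855]
ee_rot: [[-0.999, -0.032, 0.0], [-0.032, 0.999, 0.0], [-0.0, 0.0, -1.0]]
wrist_force: [-0.5, 0.4, 0.0]
gripper_width: 0.449
gripper_force: 0.0
```

Emit:
{"op": "drive_tool", "data": {"rows": [[60,0,0,30,0,0,0],[60,0,0,40,0,0,0],[60,0,-40,0,0,0,0],[60,0,-40,0,0,0,0],[60,0,-40,0,0,0,0]]}}

```text
time_s: 5.08
tcp_pos: [0.4494, 0.0426, 0.1562]
ee_rot: [[-0.999, -0.034, 0.002], [-0.034, 0.999, 0.001], [-0.002, 0.001, -1.0]]
wrist_force: [0.5, -0.8, 0.3]
gripper_width: 0.598
gripper_force: 0.0
```

```bash
cat >> h.py <<'E'
def parts(c,W):
    f=c["frame"].astype(int); near=(W[...,0]>.42)&(W[...,0]<.74)&(W[...,1]>0)&(W[...,1]<.4)&(W[...,2]<.115)
    for nm,m in {"bar":near&(f.max(2)<70)&(W[...,2]>.08),"knob":near&(f.min(2)>140)&(W[...,2]>.075)&(W[...,0]<.48)}.items():
        p=W[m]
        if len(p): print(nm,len(p),np.round(p.min(0),3),np.round(p.max(0),3),"mid",np.round((p.min(0)+p.max(0))/2,4)[:2])
E
python3 - <<'E'
from h import *
for n in("top","side"):
    c=capture(n);W=cloud(c);parts(c,W);save(c,n+"1")
    i=cv2.imread(f"pics/{n}1.png")[150:230,170:270]; cv2.imwrite(f"pics/{n}1c.png",cv2.resize(i,(750,600),interpolation=cv2.INTER_CUBIC))
E
```

```text
bar 18 [0.517 0.201 0.094] [0.53  0.234 0.108] mid [0.5236 0.2172]
bar 95 [0.516 0.181 0.08 ] [0.528 0.237 0.103] mid [0.5219 0.2091]
knob 55 [0.437 0.151 0.083] [0.466 0.17  0.099] mid [0.4516 0.1602]
```

View pics/side1c.png

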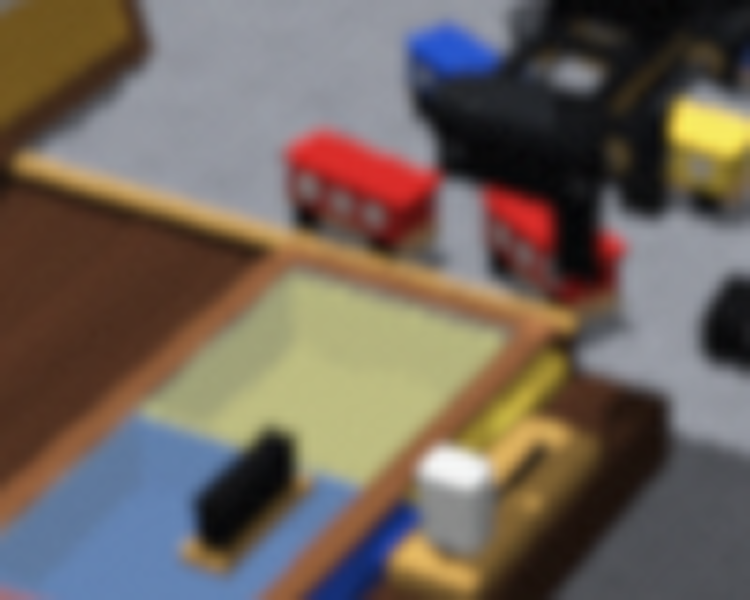

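Side view: the knob has moved about 60 mm, to y≈0.160, and the cover is still shut. I'll push it further with closed fingers to see whether this is the stop.

Emit:
{"op": "drive_tool", "data": {"rows": [[0,1,40,0,0,0,0],[0,0,40,0,0,0,0],[0,0,0,0,0,0,0],[0,0,0,0,0,0,0],[0,0,0,-36,0,0,0]]}}

```text
time_s: 5.6
tcp_pos: [0.4547, 0.1261, 0.1244]
ee_rot: [[-0.999, -0.035, 0.013], [-0.035, 0.999, 0.007], [-0.013, 0.006, -1.0]]
wrist_force: [0.8, 1.2, -0.2]
gripper_width: 0.303
gripper_force: 0.0
```

Emit:
{"op": "drive_tool", "data": {"rows": [[0,0,0,-36,0,0,0],[0,0,0,0,0,0,0],[0,0,5,0,0,0,0],[0,0,5,0,0,0,0],[0,0,0,0,0,0,0]]}}

```text
time_s: 6.02
tcp_pos: [0.4521, 0.1341, 0.0856]
ee_rot: [[-0.999, -0.032, 0.004], [-0.032, 0.999, 0.002], [-0.004, 0.002, -1.0]]
wrist_force: [-0.3, 0.3, 0.7]
gripper_width: 0.017
gripper_force: 0.0
```

Emit:
{"op": "drive_tool", "data": {"rows": [[0,0,4,0,0,0,0],[0,0,4,0,0,0,0],[0,0,0,0,0,0,0]]}}

```text
time_s: 6.27
tcp_pos: [0.451, 0.14, 0.085]
ee_rot: [[-0.999, -0.032, 0.001], [-0.032, 0.999, -0.001], [-0.001, -0.001, -1.0]]
wrist_force: [2.1, -5.9, 4.3]
gripper_width: 0.006
gripper_force: 3.2
```

Emit:
{"op": "drive_tool", "data": {"rows": [[0,0,3,0,0,0,0],[0,0,0,0,0,0,0],[0,0,3,0,0,0,0],[0,0,0,0,0,0,0]]}}

```text
time_s: 6.6
tcp_pos: [0.4505, 0.1412, 0.0852]
ee_rot: [[-0.999, -0.032, -0.002], [-0.032, 0.999, -0.009], [0.002, -0.009, -1.0]]
wrist_force: [9.6, -25.1, 7.4]
gripper_width: 0.007
gripper_force: 13.1
```

```bash
python3 - <<'E'
from h import *
for n in("side","top"):
    c=capture(n);W=cloud(c);parts(c,W)
print(sense()["wrist_force"],sense()["tcp_pos"])
E
```

```text
bar 135 [0.436 0.127 0.081] [0.53  0.239 0.115] mid [0.4827 0.183 ]
bar 1 [0.438 0.149 0.087] [0.438 0.149 0.087] mid [0.4384 0.149 ]
[  9.28377102 -22.97933827   7.52360976] [0.45052547 0.14118707 0.08516454]
```

Emit:
{"op": "drive_tool", "data": {"rows": [[0,0,-10,0,0,0,0],[0,0,-10,0,0,0,0],[0,0,0,35,0,0,0],[0,0,-40,10,0,0,0],[0,0,-40,0,0,0,0]]}}

```text
time_s: 7.12
tcp_pos: [0.4529, 0.0478, 0.132]
ee_rot: [[-0.999, -0.036, 0.008], [-0.036, 0.999, 0.003], [-0.008, 0.003, -1.0]]
wrist_force: [1.3, -0.2, -0.6]
gripper_width: 0.001
gripper_force: 0.0
```

```bash
python3 - <<'E'
from h import *
for n in("side","top"):
    c=capture(n);W=cloud(c);parts(c,W);save(c,n+"2")
i=cv2.imread("pics/side2.png")[170:220,190:250]; cv2.imwrite("pics/side2c.png",cv2.resize(i,(720,600),interpolation=cv2.INTER_CUBIC))
E
```

```text
bar 90 [0.445 0.037 0.081] [0.528 0.238 0.112] mid [0.4864 0.1377]
knob 49 [0.438 0.153 0.082] [0.466 0.171 0.098] mid [0.4518 0.1618]
bar 44 [0.441 0.047 0.088] [0.531 0.234 0.112] mid [0.4857 0.1404]
```

View pics/side2c.png

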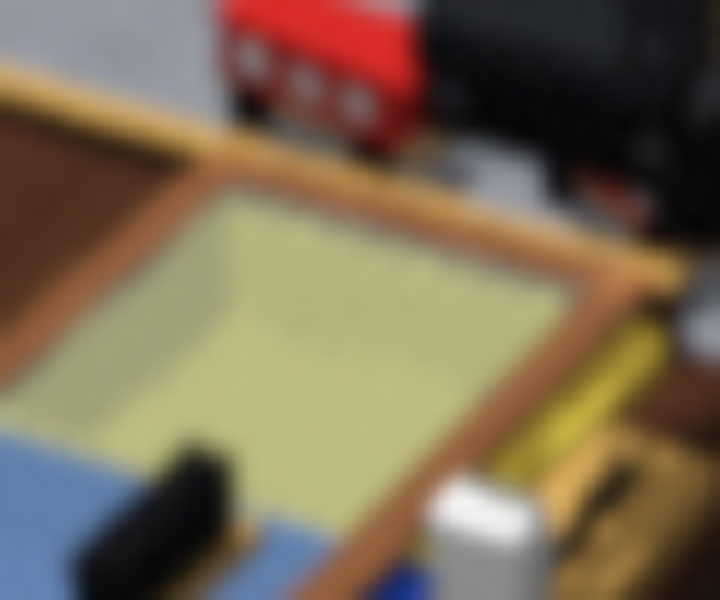

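The knob now reads y≈0.162, about 61 mm of travel. I'll check the slot from above.

```bash
python3 - <<'E'
import cv2,numpy as np
a=[cv2.resize(cv2.imread(f"pics/top{k}.png")[178:206,200:250],(750,280*3//2),interpolation=cv2.INTER_CUBIC)[60:340] for k in(0,2)]
cv2.imwrite("pics/cmp.png",np.vstack(a))
E
```

```text
(no output)
```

View pics/cmp.png

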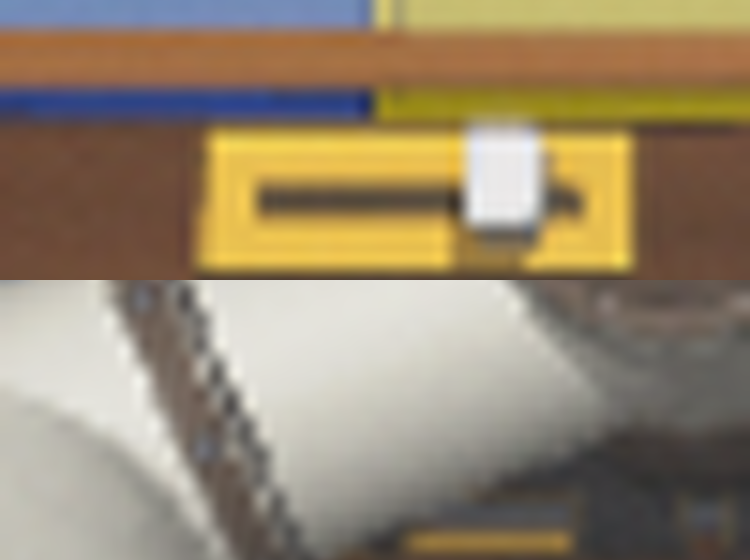

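The slot shows the knob began about 9 mm off its locked end, so the 61 mm I moved it does reach the unlocked stop. The locked end should be at y≈0.092. Next I push the cover open with closed fingers.

Emit:
{"op": "drive_tool", "data": {"rows": [[0,8,20,30,0,0,0],[0,8,40,0,0,0,0],[0,10,39,0,0,0,0],[0,9,39,0,0,0,0],[0,8,22,0,0,0,0]]}}

```text
time_s: 7.63
tcp_pos: [0.4941, 0.2105, 0.1593]
ee_rot: [[-0.999, -0.034, 0.002], [-0.034, 0.999, 0.002], [-0.002, 0.002, -1.0]]
wrist_force: [0.5, -0.2, -0.1]
gripper_width: 0.007
gripper_force: 0.0
```

Emit:
{"op": "drive_tool", "data": {"rows": [[0,0,0,0,0,0,0],[0,0,0,-35,0,0,0],[0,0,0,-34,0,0,0],[0,0,0,0,0,0,0],[0,0,0,0,0,0,0]]}}

```text
time_s: 8.05
tcp_pos: [0.4927, 0.2064, 0.0887]
ee_rot: [[-1.0, -0.032, -0.002], [-0.032, 1.0, -0.001], [0.002, -0.001, -1.0]]
wrist_force: [-0.9, 0.1, 1.2]
gripper_width: 0.007
gripper_force: 0.0
```

Emit:
{"op": "drive_tool", "data": {"rows": [[0,5,0,3,0,0,0],[0,12,0.4,0,0,0,0],[0,15,0.5,0,0,0,0],[0,15,0.5,0,0,0,0],[0,15,0.5,0,0,0,0]]}}

```text
time_s: 8.47
tcp_pos: [0.5552, 0.2077, 0.0936]
ee_rot: [[-1.0, -0.03, -0.002], [-0.03, 1.0, -0.0], [0.002, -0.0, -1.0]]
wrist_force: [-3.4, 0.2, 1.4]
gripper_width: 0.002
gripper_force: 1.5
```

Emit:
{"op": "drive_tool", "data": {"rows": [[0,15,0.5,0,0,0,0],[0,15,0.5,0,0,0,0],[0,15,0.5,0,0,0,0],[0,15,0.5,0,0,0,0],[0,15,0.5,0,0,0,0]]}}

```text
time_s: 8.88
tcp_pos: [0.6301, 0.2097, 0.0937]
ee_rot: [[-1.0, -0.03, -0.002], [-0.03, 1.0, -0.001], [0.002, -0.001, -1.0]]
wrist_force: [-2.7, -1.3, 1.8]
gripper_width: 0.003
gripper_force: 1.5
```

Emit:
{"op": "drive_tool", "data": {"rows": [[0,10,0.3,0,0,0,0],[0,8,0.3,0,0,0,0],[0,4,0,0,0,0,0],[0,2,0,0,0,0,0],[0,0,0,0,0,0,0]]}}

```text
time_s: 9.3
tcp_pos: [0.6548, 0.2114, 0.0929]
ee_rot: [[-1.0, -0.031, 0.001], [-0.031, 1.0, 0.001], [-0.001, 0.001, -1.0]]
wrist_force: [-0.5, -0.7, -0.4]
gripper_width: 0.01
gripper_force: 0.0
```

Emit:
{"op": "drive_tool", "data": {"rows": [[0,3,0,0,0,0,0],[0,3,0,0,0,0,0],[0,0,0,0,0,0,0]]}}

```text
time_s: 9.55
tcp_pos: [0.6554, 0.2115, 0.0928]
ee_rot: [[-0.999, -0.031, -0.011], [-0.031, 1.0, -0.002], [0.011, -0.002, -1.0]]
wrist_force: [-14.8, 2.2, 9.2]
gripper_width: 0.006
gripper_force: 7.2
```

Emit:
{"op": "drive_tool", "data": {"rows": [[0,3,0,0,0,0,0],[0,0,0,0,0,0,0]]}}

```text
time_s: 9.72
tcp_pos: [0.6555, 0.2114, 0.0928]
ee_rot: [[-0.999, -0.031, -0.017], [-0.031, 1.0, -0.004], [0.017, -0.003, -1.0]]
wrist_force: [-22.9, 3.0, 13.3]
gripper_width: 0.001
gripper_force: 10.9
```

Emit:
{"op": "drive_tool", "data": {"rows": [[0,-20,0,0,0,0,0],[100,-10,0,35,0,0,0],[100,0,0,41,0,0,0],[100,0,-20,35,0,0,0],[100,-5,-40,0,0,0,0]]}}

```text
time_s: 10.13
tcp_pos: [0.6334, 0.1558, 0.2131]
ee_rot: [[-0.999, -0.038, 0.019], [-0.038, 0.999, 0.006], [-0.019, 0.005, -1.0]]
wrist_force: [2.0, -1.4, 1.0]
gripper_width: 0.225
gripper_force: 0.0
```

Emit:
{"op": "drive_tool", "data": {"rows": [[100,-5,-41,0,0,0,0],[100,-5,-41,0,0,0,0],[100,-5,-41,0,0,0,0],[100,-5,-41,0,0,0,0],[100,-5,-41,0,0,0,0]]}}

```text
time_s: 10.55
tcp_pos: [0.6031, -0.055, 0.2042]
ee_rot: [[-0.999, -0.032, 0.002], [-0.032, 0.999, 0.0], [-0.002, 0.0, -1.0]]
wrist_force: [0.4, -0.3, -0.5]
gripper_width: 0.603
gripper_force: 0.0
```

```bash
python3 - <<'E'
from h import *
for n in("side","top"):
    c=capture(n);W=cloud(c);print(n);parts(c,W);print(*wagons(c,W),sep="\n");save(c,n+"3")
    hsv=cv2.cvtColor(c["frame"],cv2.COLOR_RGB2HSV).astype(int)
    R=(W[...,2]<.058)&(W[...,0]>.46)&(W[...,0]<.66)&(W[...,1]>0)&(W[...,1]<.42)&(hsv[...,1]>140)
    for col,(a,b) in {"red":(172,180),"blue":(100,130),"yellow":(22,35)}.items():
        q=W[R&(hsv[...,0]>=a)&(hsv[...,0]<=b)];q=q[q[:,2]<.02]
        if len(q)>9: print(col,len(q),np.round(np.percentile(q,[1,99],0),3).tolist(), cv2.minAreaRect(q[:,:2].astype(np.float32)*1000))
i=cv2.imread("pics/top3.png")[80:320,110:430]; cv2.imwrite("pics/top3c.png",cv2.resize(i,(800,600),interpolation=cv2.INTER_CUBIC))
E
```

```text
side
bar 111 [0.663 0.182 0.08 ] [0.683 0.242 0.103] mid [0.673 0.212]
knob 29 [0.441 0.158 0.083] [0.461 0.168 0.099] mid [0.4511 0.1627]
('red', [662.0, -95.0], [32.0, 80.0], np.float32(172.7), 0.045, np.int32(103))
('red', [553.0, -98.0], [29.0, 80.0], np.float32(155.1), 0.045, np.int32(105))
('blue', [543.0, -344.0], [35.0, 80.0], np.float32(178.5), 0.045, np.int32(90))
('blue', [670.0, -219.0], [32.0, 78.0], np.float32(155.9), 0.046, np.int32(90))
('yellow', [542.0, -217.0], [78.0, 28.0], np.float32(0.7), 0.045, np.int32(89))
blue 649 [[0.509, 0.142, 0.008], [0.629, 0.228, 0.019]] ((568.406982421875, 185.4351806640625), (123.75106811523438, 89.92557525634766), 1.296737790107727)
yellow 470 [[0.514, 0.01, 0.008], [0.632, 0.092, 0.02]] ((572.0883178710938, 51.11269760131836), (125.53794860839844, 86.93155670166016), 2.2141854763031006)
top
bar 24 [0.663 0.212 0.081] [0.678 0.238 0.102] mid [0.6706 0.2252]
knob 2 [0.457 0.17  0.092] [0.462 0.17  0.092] mid [0.4595 0.1697]
('red', [553.0, -99.0], [31.0, 81.0], np.float32(155.2), 0.045, np.int32(140))
('blue', [673.0, -222.0], [32.0, 83.0], np.float32(154.6), 0.044, np.int32(142))
('blue', [545.0, -347.0], [80.0, 32.0], np.float32(2.4), 0.045, np.int32(144))
('yellow', [544.0, -221.0], [33.0, 85.0], np.float32(175.5), 0.044, np.int32(154))
blue 633 [[0.489, 0.182, 0.002], [0.623, 0.27, 0.018]] ((557.4598999023438, 226.28915405273438), (139.67422485351562, 89.08373260498047), 1.5629202127456665)
yellow 209 [[0.496, 0.018, 0.004], [0.631, 0.06, 0.017]] ((563.1272583007812, 39.57426452636719), (138.64923095703125, 39.15562438964844), 1.678779125213623)
```

View pics/top3c.png

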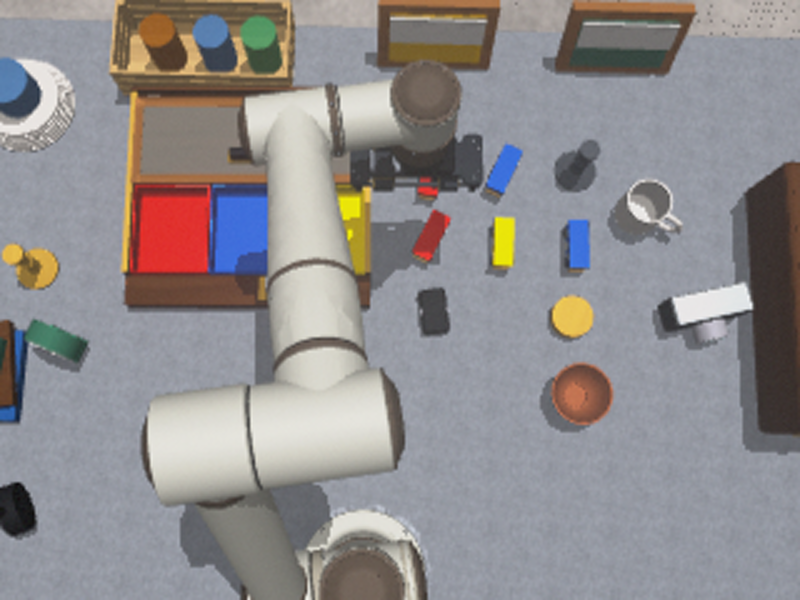

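Top view: the cover is open and the trays at (132–365, 185–272) in the crop are bare. Five wagons are present and undisturbed. Now the near red one.

Emit:
{"op": "drive_tool", "data": {"rows": [[100,-12,-11,0,0,0,-0.117],[100,-12,-11,0,0,0,-0.117],[100,-13,-11,0,0,0,-0.117],[100,-12,-10,0,0,0,-0.117],[100,0,0,-20,0,0,0]]}}

```text
time_s: 11.07
tcp_pos: [0.5554, -0.0975, 0.1877]
ee_rot: [[-0.904, 0.427, 0.009], [0.427, 0.904, -0.0], [-0.008, 0.004, -1.0]]
wrist_force: [1.4, 0.0, 0.2]
gripper_width: 0.986
gripper_force: 0.0
```

Emit:
{"op": "drive_tool", "data": {"rows": [[100,0,0,0,0,0,0],[100,0,0,0,0,0,0]]}}

```text
time_s: 11.23
tcp_pos: [0.5542, -0.0963, 0.1832]
ee_rot: [[-0.906, 0.422, -0.001], [0.422, 0.906, -0.0], [0.001, -0.001, -1.0]]
wrist_force: [-0.7, 0.7, 0.7]
gripper_width: 0.996
gripper_force: 0.0
```

Emit:
{"op": "drive_tool", "data": {"rows": [[100,-1,-2,-40,0,0,0],[100,0,0,-40,0,0,0],[100,0,0,-40,0,0,0],[100,0,0,-19,0,0,0],[100,0,0,0,0,0,0]]}}

```text
time_s: 11.65
tcp_pos: [0.5511, -0.0982, 0.0404]
ee_rot: [[-0.906, 0.423, -0.009], [0.423, 0.906, -0.0], [0.008, -0.004, -1.0]]
wrist_force: [-0.5, -0.1, -0.2]
gripper_width: 1.0
gripper_force: 0.0
```

Emit:
{"op": "drive_tool", "data": {"rows": [[0,0,0,0,0,0,0],[0,0,0,0,0,0,0],[0,0,0,0,0,0,0],[0,0,0,0,0,0,0],[0,0,0,0,0,0,0]]}}

```text
time_s: 12.07
tcp_pos: [0.5543, -0.0985, 0.0462]
ee_rot: [[-0.906, 0.423, 0.003], [0.423, 0.906, 0.0], [-0.003, 0.002, -1.0]]
wrist_force: [-1.0, -0.1, 0.3]
gripper_width: 0.709
gripper_force: 0.0
```

Emit:
{"op": "drive_tool", "data": {"rows": [[0,0,0,0,0,0,0],[0,0,0,0,0,0,0],[0,0,0,30,0,0,0],[0,0,0,40,0,0,0],[0,0,0,40,0,0,0]]}}

```text
time_s: 12.48
tcp_pos: [0.5524, -0.0988, 0.155]
ee_rot: [[-0.906, 0.423, -0.003], [0.423, 0.906, -0.0], [0.003, -0.002, -1.0]]
wrist_force: [1.1, -0.5, 1.0]
gripper_width: 0.326
gripper_force: 0.0
```

Lifted before the fingers had closed. I'll reopen to 65% and check the wagon.

Emit:
{"op": "drive_tool", "data": {"rows": [[65,0,0,30,0,0,0],[65,0,0,0,0,0,0],[65,0,0,0,0,0,0],[65,0,0,0,0,0,0],[65,0,0,0,0,0,0]]}}

```text
time_s: 12.9
tcp_pos: [0.5523, -0.0986, 0.183]
ee_rot: [[-0.906, 0.423, -0.003], [0.423, 0.906, 0.0], [0.003, -0.001, -1.0]]
wrist_force: [-0.2, 1.2, 0.1]
gripper_width: 0.599
gripper_force: 0.0
```

```bash
python3 - <<'E'
from h import *
for n in("side","top"):
    c=capture(n);W=cloud(c);print(n);print(*wagons(c,W,amin=15),sep="\n")
E
```

```text
side
('red', [660.0, -96.0], [36.0, 79.0], np.float32(171.1), 0.046, np.int32(107))
('red', [551.0, -96.0], [30.0, 78.0], np.float32(153.2), 0.046, np.int32(116))
('blue', [542.0, -347.0], [37.0, 79.0], np.float32(179.6), 0.045, np.int32(93))
('blue', [672.0, -219.0], [32.0, 80.0], np.float32(155.6), 0.045, np.int32(93))
('yellow', [542.0, -217.0], [28.0, 81.0], np.float32(174.7), 0.045, np.int32(90))
top
('red', [542.0, -94.0], [31.0, 61.0], np.float32(155.5), 0.045, np.int32(104))
('blue', [674.0, -222.0], [32.0, 85.0], np.float32(154.8), 0.045, np.int32(140))
('blue', [545.0, -347.0], [79.0, 32.0], np.float32(2.8), 0.044, np.int32(143))
('yellow', [544.0, -221.0], [32.0, 85.0], np.float32(173.9), 0.044, np.int32(136))
```

Undisturbed. Regrasp.

Emit:
{"op": "drive_tool", "data": {"rows": [[65,0,0,-40,0,0,0],[65,0,0,-40,0,0,0],[65,0,0,-40,0,0,0],[65,0,0,-18,0,0,0],[0,0,0,0,0,0,0]]}}

```text
time_s: 13.42
tcp_pos: [0.5491, -0.0989, 0.0407]
ee_rot: [[-0.906, 0.424, -0.013], [0.424, 0.906, -0.001], [0.011, -0.006, -1.0]]
wrist_force: [-0.5, -0.7, -0.5]
gripper_width: 0.62
gripper_force: 0.0
```

Emit:
{"op": "drive_tool", "data": {"rows": [[0,0,0,0,0,0,0],[0,0,0,0,0,0,0],[0,0,0,0,0,0,0],[0,0,0,0,0,0,0],[0,0,0,0,0,0,0]]}}

```text
time_s: 13.83
tcp_pos: [0.5546, -0.0987, 0.0485]
ee_rot: [[-0.906, 0.423, 0.004], [0.423, 0.906, 0.0], [-0.004, 0.002, -1.0]]
wrist_force: [0.2, -1.2, 3.5]
gripper_width: 0.386
gripper_force: 30.0
```

Emit:
{"op": "drive_tool", "data": {"rows": [[0,0,0,0,0,0,0],[0,0,0,0,0,0,0],[0,0,0,20,0,0,0],[0,0,0,20,0,0,0]]}}

```text
time_s: 14.17
tcp_pos: [0.552, -0.0986, 0.086]
ee_rot: [[-0.906, 0.424, -0.004], [0.424, 0.906, 0.0], [0.003, -0.001, -1.0]]
wrist_force: [0.8, 0.4, -1.2]
gripper_width: 0.386
gripper_force: 30.0
```

Emit:
{"op": "drive_tool", "data": {"rows": [[0,0,0,40,0,0,0],[0,0,0,40,0,0,0],[0,0,35,20,0,0,0.08],[0,0,40,0,0,0,0.08],[0,0,40,0,0,0,0.08]]}}

```text
time_s: 14.58
tcp_pos: [0.5536, 0.0173, 0.1887]
ee_rot: [[-0.981, 0.195, 0.004], [0.195, 0.981, 0.002], [-0.004, 0.003, -1.0]]
wrist_force: [1.1, -0.2, -2.0]
gripper_width: 0.387
gripper_force: 30.0
```

Emit:
{"op": "drive_tool", "data": {"rows": [[0,0,40,0,0,0,0.08],[0,0,40,0,0,0,0.08],[0,0,40,0,0,0,0.068],[0,0,40,0,0,0,0],[0,0,40,0,0,0,0]]}}

```text
time_s: 15.0
tcp_pos: [0.5524, 0.2182, 0.1865]
ee_rot: [[-1.0, -0.031, -0.001], [-0.031, 1.0, 0.0], [0.001, 0.0, -1.0]]
wrist_force: [1.7, -0.5, -1.0]
gripper_width: 0.386
gripper_force: 30.0
```

Emit:
{"op": "drive_tool", "data": {"rows": [[0,0,40,0,0,0,0],[0,0,40,0,0,0,0],[0,0,40,0,0,0,0],[0,0,33,0,0,0,0],[0,0,0,0,0,0,0]]}}

```text
time_s: 15.42
tcp_pos: [0.5526, 0.3753, 0.1854]
ee_rot: [[-0.999, -0.036, 0.001], [-0.036, 0.999, 0.002], [-0.001, 0.002, -1.0]]
wrist_force: [0.4, -0.0, -1.4]
gripper_width: 0.388
gripper_force: 30.0
```

Emit:
{"op": "drive_tool", "data": {"rows": [[0,0,0,0,0,0,0],[0,0,0,0,0,0,0]]}}

```text
time_s: 15.58
tcp_pos: [0.5527, 0.369, 0.1858]
ee_rot: [[-1.0, -0.031, -0.002], [-0.031, 1.0, -0.001], [0.002, -0.001, -1.0]]
wrist_force: [-0.1, -0.8, -1.4]
gripper_width: 0.388
gripper_force: 30.0
```

Emit:
{"op": "drive_tool", "data": {"rows": [[0,0,-3,-40,0,0,0],[0,0,0,-40,0,0,0],[0,0,0,-24,0,0,0],[0,0,0,-10,0,0,0],[0,0,0,0,0,0,0]]}}

```text
time_s: 16.0
tcp_pos: [0.5523, 0.3638, 0.0699]
ee_rot: [[-1.0, -0.029, -0.004], [-0.029, 1.0, -0.004], [0.005, -0.004, -1.0]]
wrist_force: [0.3, -0.5, -2.1]
gripper_width: 0.389
gripper_force: 30.0
```

Emit:
{"op": "drive_tool", "data": {"rows": [[0,0,0,0,0,0,0],[50,0,0,0,0,0,0],[50,0,0,0,0,0,0],[50,0,0,0,0,0,0],[50,0,0,0,0,0,0]]}}

```text
time_s: 16.42
tcp_pos: [0.554, 0.367, 0.0743]
ee_rot: [[-1.0, -0.031, 0.002], [-0.031, 1.0, 0.002], [-0.002, 0.002, -1.0]]
wrist_force: [0.8, 0.3, -0.5]
gripper_width: 0.489
gripper_force: 0.0
```

Emit:
{"op": "drive_tool", "data": {"rows": [[50,0,0,30,0,0,0],[65,0,0,40,0,0,0],[65,0,0,40,0,0,0],[65,20,-35,0,0,0,0],[65,20,-35,0,0,0,0]]}}

```text
time_s: 16.83
tcp_pos: [0.5946, 0.2986, 0.1876]
ee_rot: [[-0.999, -0.036, 0.007], [-0.036, 0.999, 0.006], [-0.008, 0.005, -1.0]]
wrist_force: [1.9, -0.0, -1.0]
gripper_width: 0.636
gripper_force: 0.0
```

Emit:
{"op": "drive_tool", "data": {"rows": [[65,20,-35,0,0,0,-0.02],[65,15,-38,0,0,0,-0.02],[65,15,-38,0,0,0,-0.02],[65,10,-40,0,0,0,-0.02],[65,10,-40,0,0,0,-0.02]]}}

```text
time_s: 17.25
tcp_pos: [0.6639, 0.1037, 0.1833]
ee_rot: [[-0.998, 0.069, 0.001], [0.069, 0.998, 0.0], [-0.001, 0.0, -1.0]]
wrist_force: [-0.1, 0.4, 0.1]
gripper_width: 0.649
gripper_force: 0.0
```

Emit:
{"op": "drive_tool", "data": {"rows": [[65,0,-40,0,0,0,-0.02],[65,0,-40,0,0,0,-0.02],[65,0,-40,0,0,0,-0.02],[65,0,-40,0,0,0,0],[65,0,0,0,0,0,0]]}}

```text
time_s: 17.67
tcp_pos: [0.6628, -0.0611, 0.1833]
ee_rot: [[-0.991, 0.135, 0.0], [0.135, 0.991, -0.001], [-0.001, -0.001, -1.0]]
wrist_force: [0.9, 0.2, -0.0]
gripper_width: 0.647
gripper_force: 0.0
```

```bash
python3 - <<'E'
from h import *
for n in("side","top"):
    c=capture(n);W=cloud(c);print(n);print(*wagons(c,W,amin=15),sep="\n");save(c,n+"4")
    print(*wagons(c,W,.03,.075,(.48,.63,.02,.41)),sep="\n")
E
```

```text
side
('red', [661.0, -95.0], [29.0, 79.0], np.float32(171.1), 0.045, np.int32(103))
('blue', [542.0, -347.0], [34.0, 82.0], np.float32(179.1), 0.045, np.int32(91))
('blue', [670.0, -217.0], [36.0, 79.0], np.float32(158.9), 0.046, np.int32(91))
('yellow', [542.0, -215.0], [75.0, 32.0], np.float32(4.1), 0.046, np.int32(92))
('red', [556.0, 276.0], [142.0, 7.0], np.float32(1.8), 0.04, np.int32(166))
('red', [554.0, 367.0], [87.0, 37.0], np.float32(0.7), 0.055, np.int32(282))
('blue', [552.0, 146.0], [33.0, 151.0], np.float32(168.7), 0.038, np.int32(141))
('blue', [556.0, 268.0], [22.0, 147.0], np.float32(174.4), 0.051, np.int32(59))
('yellow', [614.0, 116.0], [51.0, 100.0], np.float32(132.4), 0.049, np.int32(60))
top
('red', [658.0, -96.0], [33.0, 67.0], np.float32(170.0), 0.045, np.int32(108))
('blue', [675.0, -222.0], [33.0, 84.0], np.float32(154.6), 0.044, np.int32(141))
('blue', [545.0, -347.0], [80.0, 34.0], np.float32(3.1), 0.045, np.int32(144))
('yellow', [544.0, -221.0], [34.0, 84.0], np.float32(178.8), 0.045, np.int32(153))
('red', [554.0, 340.0], [148.0, 131.0], np.float32(1.1), 0.048, np.int32(174))
('red', [553.0, 368.0], [80.0, 34.0], np.float32(3.2), 0.054, np.int32(160))
```

Emit:
{"op": "drive_tool", "data": {"rows": [[65,1,-20,0,0,0,0],[65,0,-20,-20,0,0,0],[65,0,0,-30,0,0,0],[65,0,0,0,0,0,0],[65,0,0,0,0,0,0]]}}

```text
time_s: 18.18
tcp_pos: [0.6636, -0.0935, 0.1314]
ee_rot: [[-0.992, 0.127, -0.004], [0.127, 0.992, -0.0], [0.004, -0.001, -1.0]]
wrist_force: [-0.1, -0.5, -0.3]
gripper_width: 0.65
gripper_force: 0.0
```

Emit:
{"op": "drive_tool", "data": {"rows": [[65,0,-2,-40,0,0,-0.01],[65,0,0,-30,0,0,0],[65,0,0,-16,0,0,0],[65,0,0,0,0,0,0],[0,0,0,0,0,0,0]]}}

```text
time_s: 18.6
tcp_pos: [0.6656, -0.0956, 0.0479]
ee_rot: [[-0.991, 0.136, 0.002], [0.136, 0.991, -0.001], [-0.002, -0.0, -1.0]]
wrist_force: [0.7, 0.9, 0.8]
gripper_width: 0.626
gripper_force: 0.0
```

Emit:
{"op": "drive_tool", "data": {"rows": [[0,0,0,0,0,0,0],[0,0,0,0,0,0,0],[0,0,0,0,0,0,0],[0,0,0,0,0,0,0],[0,0,0,0,0,0,0]]}}

```text
time_s: 19.02
tcp_pos: [0.6655, -0.0967, 0.0486]
ee_rot: [[-0.99, 0.138, 0.003], [0.138, 0.99, -0.0], [-0.003, 0.0, -1.0]]
wrist_force: [-1.3, 0.8, 5.2]
gripper_width: 0.389
gripper_force: 30.0
```

Emit:
{"op": "drive_tool", "data": {"rows": [[0,0,0,0,0,0,0],[0,0,0,25,0,0,0],[0,0,0,40,0,0,0],[0,0,0,40,0,0,0],[0,-10,20,35,0,0,0]]}}

```text
time_s: 19.43
tcp_pos: [0.6553, -0.079, 0.1883]
ee_rot: [[-0.99, 0.142, 0.001], [0.142, 0.99, -0.001], [-0.002, -0.001, -1.0]]
wrist_force: [0.9, -0.2, -0.1]
gripper_width: 0.387
gripper_force: 30.0
```

Emit:
{"op": "drive_tool", "data": {"rows": [[0,-12,38,0,0,0,0.035],[0,-12,38,0,0,0,0.035],[0,-12,38,0,0,0,0.035],[0,-12,38,0,0,0,0.035],[0,-12,38,0,0,0,0.031]]}}

```text
time_s: 19.85
tcp_pos: [0.593, 0.1148, 0.1863]
ee_rot: [[-0.999, -0.033, -0.001], [-0.033, 0.999, 0.0], [0.001, 0.0, -1.0]]
wrist_force: [0.2, -0.3, -1.2]
gripper_width: 0.392
gripper_force: 30.0
```

Emit:
{"op": "drive_tool", "data": {"rows": [[0,-12,38,0,0,0,0],[0,-12,38,0,0,0,0],[0,-12,38,0,0,0,0],[0,-8,38,0,0,0,0],[0,-6,30,0,0,0,0]]}}

```text
time_s: 20.27
tcp_pos: [0.5429, 0.2978, 0.1863]
ee_rot: [[-0.999, -0.033, -0.001], [-0.033, 0.999, 0.0], [0.001, 0.0, -1.0]]
wrist_force: [0.4, -0.1, -1.8]
gripper_width: 0.392
gripper_force: 30.0
```

Emit:
{"op": "drive_tool", "data": {"rows": [[0,0,11,0,0,0,0],[0,0,0,0,0,0,0],[0,0,0,0,0,0,0],[0,0,0,0,0,0,0]]}}

```text
time_s: 20.6
tcp_pos: [0.5443, 0.3051, 0.1862]
ee_rot: [[-1.0, -0.031, -0.001], [-0.031, 1.0, -0.001], [0.001, -0.001, -1.0]]
wrist_force: [0.4, 0.1, -1.4]
gripper_width: 0.386
gripper_force: 30.0
```

Emit:
{"op": "drive_tool", "data": {"rows": [[0,7,2,-40,0,0,0],[0,0,0,-40,0,0,0],[0,0,0,-24,0,0,0],[0,0,0,-9,0,0,0],[0,0,0,0,0,0,0]]}}

```text
time_s: 21.02
tcp_pos: [0.5506, 0.3059, 0.071]
ee_rot: [[-1.0, -0.03, -0.004], [-0.03, 1.0, -0.004], [0.004, -0.004, -1.0]]
wrist_force: [0.6, 0.0, -1.3]
gripper_width: 0.385
gripper_force: 30.0
```

Emit:
{"op": "drive_tool", "data": {"rows": [[0,0,0,0,0,0,0],[50,0,0,0,0,0,0],[50,0,0,0,0,0,0],[50,0,0,0,0,0,0],[50,0,0,0,0,0,0]]}}

```text
time_s: 21.43
tcp_pos: [0.552, 0.3089, 0.0752]
ee_rot: [[-0.999, -0.032, 0.002], [-0.032, 0.999, 0.002], [-0.002, 0.002, -1.0]]
wrist_force: [0.2, -0.3, 0.3]
gripper_width: 0.489
gripper_force: 0.0
```

Emit:
{"op": "drive_tool", "data": {"rows": [[50,0,0,30,0,0,0],[65,0,0,40,0,0,0],[65,0,0,40,0,0,0],[65,0,-40,0,0,0,0],[65,0,-40,0,0,0,-0.02]]}}

```text
time_s: 21.85
tcp_pos: [0.5528, 0.2302, 0.1876]
ee_rot: [[-1.0, -0.016, 0.007], [-0.016, 1.0, 0.005], [-0.007, 0.005, -1.0]]
wrist_force: [0.4, -0.5, -0.8]
gripper_width: 0.631
gripper_force: 0.0
```

Emit:
{"op": "drive_tool", "data": {"rows": [[65,0,-40,0,0,0,-0.02],[65,0,-40,0,0,0,-0.02],[65,0,-40,0,0,0,-0.02],[65,0,-40,0,0,0,0],[65,0,-40,0,0,0,0]]}}

```text
time_s: 22.27
tcp_pos: [0.5512, 0.0267, 0.1846]
ee_rot: [[-0.999, 0.047, 0.002], [0.047, 0.999, 0.0], [-0.002, 0.001, -1.0]]
wrist_force: [0.9, -0.3, 1.1]
gripper_width: 0.646
gripper_force: 0.0
```

Emit:
{"op": "drive_tool", "data": {"rows": [[65,0,-40,0,0,0,0],[65,0,-40,0,0,0,0],[65,0,-40,0,0,0,0],[65,0,-40,0,0,0,0],[65,0,-40,0,0,0,0]]}}

```text
time_s: 22.68
tcp_pos: [0.5512, -0.1735, 0.1846]
ee_rot: [[-0.999, 0.047, 0.002], [0.047, 0.999, -0.0], [-0.002, -0.0, -1.0]]
wrist_force: [1.1, 0.3, 0.6]
gripper_width: 0.652
gripper_force: 0.0
```

Emit:
{"op": "drive_tool", "data": {"rows": [[65,-7,-40,0,0,0,0],[65,0,-7,-20,0,0,0],[65,0,0,0,0,0,0],[65,0,0,0,0,0,0],[65,0,0,0,0,0,0]]}}

```text
time_s: 23.1
tcp_pos: [0.5448, -0.218, 0.1644]
ee_rot: [[-0.999, 0.047, 0.001], [0.047, 0.999, -0.0], [-0.001, -0.0, -1.0]]
wrist_force: [-0.4, 0.7, 0.8]
gripper_width: 0.65
gripper_force: 0.0
```

```bash
cat > look.py <<'E'
from h import *
for n in("side","top"):
    c=capture(n);W=cloud(c);print(n);print(*wagons(c,W,amin=15),sep="\n");print("tray")
    print(*wagons(c,W,.05,.085,(.48,.64,.0,.41),80),sep="\n")
E
python3 look.py
```

```text
side
('blue', [542.0, -346.0], [79.0, 31.0], np.float32(0.4), 0.045, np.int32(92))
('blue', [671.0, -219.0], [34.0, 80.0], np.float32(154.7), 0.045, np.int32(90))
('yellow', [542.0, -216.0], [78.0, 29.0], np.float32(2.3), 0.045, np.int32(93))
tray
('red', [553.0, 308.0], [84.0, 37.0], np.float32(0.8), 0.055, np.int32(224))
('red', [553.0, 365.0], [36.0, 85.0], np.float32(179.7), 0.055, np.int32(251))
top
('blue', [531.0, -348.0], [31.0, 54.0], np.float32(178.7), 0.044, np.int32(86))
('yellow', [531.0, -219.0], [32.0, 57.0], np.float32(173.4), 0.044, np.int32(101))
tray
('red', [553.0, 368.0], [35.0, 80.0], np.float32(178.7), 0.055, np.int32(140))
('red', [553.0, 309.0], [83.0, 34.0], np.float32(1.9), 0.055, np.int32(141))
```

Emit:
{"op": "drive_tool", "data": {"rows": [[65,0,-1,-40,0,0,0],[65,0,0,-40,0,0,0],[65,0,0,-28,0,0,0],[65,0,0,-10,0,0,0],[65,0,0,0,0,0,0]]}}

```text
time_s: 23.62
tcp_pos: [0.5434, -0.2185, 0.0436]
ee_rot: [[-0.999, 0.046, -0.005], [0.046, 0.999, 0.001], [0.005, 0.0, -1.0]]
wrist_force: [-0.2, 0.7, -0.2]
gripper_width: 0.649
gripper_force: 0.0
```

Emit:
{"op": "drive_tool", "data": {"rows": [[0,0,0,0,0,0,0],[0,0,0,0,0,0,0],[0,0,0,0,0,0,0],[0,0,0,0,0,0,0],[0,0,0,0,0,0,0]]}}

```text
time_s: 24.03
tcp_pos: [0.5455, -0.22, 0.0474]
ee_rot: [[-0.999, 0.047, 0.003], [0.047, 0.999, -0.001], [-0.003, -0.001, -1.0]]
wrist_force: [-0.6, -0.2, 4.7]
gripper_width: 0.389
gripper_force: 29.9
```

Emit:
{"op": "drive_tool", "data": {"rows": [[0,0,0,0,0,0,0],[0,0,0,0,0,0,0],[0,0,0,25,0,0,0],[0,0,0,40,0,0,0],[0,0,0,40,0,0,0]]}}

```text
time_s: 24.45
tcp_pos: [0.5429, -0.2194, 0.1503]
ee_rot: [[-0.999, 0.049, -0.004], [0.049, 0.999, 0.001], [0.004, 0.001, -1.0]]
wrist_force: [0.7, -0.2, -0.1]
gripper_width: 0.383
gripper_force: 29.9
```

Emit:
{"op": "drive_tool", "data": {"rows": [[0,2,20,35,0,0,0.02],[0,2,40,0,0,0,0.02],[0,2,40,0,0,0,0.02],[0,2,40,0,0,0,0.02],[0,2,40,0,0,0,0]]}}

```text
time_s: 24.87
tcp_pos: [0.5536, -0.0381, 0.1857]
ee_rot: [[-1.0, -0.031, 0.0], [-0.031, 1.0, 0.001], [-0.0, 0.001, -1.0]]
wrist_force: [0.8, 0.6, -1.3]
gripper_width: 0.391
gripper_force: 29.9
```

Emit:
{"op": "drive_tool", "data": {"rows": [[0,2,40,0,0,0,0],[0,2,40,0,0,0,0],[0,2,37,0,0,0,0],[0,0,0,0,0,0,0],[0,0,0,0,0,0,0]]}}

```text
time_s: 25.28
tcp_pos: [0.5599, 0.0793, 0.1852]
ee_rot: [[-0.999, -0.035, -0.001], [-0.035, 0.999, 0.0], [0.001, 0.0, -1.0]]
wrist_force: [-0.4, -1.1, -1.6]
gripper_width: 0.386
gripper_force: 29.9
```

Emit:
{"op": "drive_tool", "data": {"rows": [[0,0,0,-40,0,0,0],[0,0,0,-40,0,0,0],[0,0,0,-24,0,0,0],[0,0,0,-10,0,0,0],[0,0,0,0,0,0,0]]}}

```text
time_s: 25.7
tcp_pos: [0.5586, 0.0756, 0.069]
ee_rot: [[-1.0, -0.03, -0.006], [-0.03, 1.0, -0.002], [0.006, -0.002, -1.0]]
wrist_force: [0.1, -0.9, -0.7]
gripper_width: 0.389
gripper_force: 29.9
```

Emit:
{"op": "drive_tool", "data": {"rows": [[0,0,0,0,0,0,0],[50,0,0,0,0,0,0],[50,0,0,0,0,0,0],[50,0,0,0,0,0,0],[50,0,0,0,0,0,0]]}}

```text
time_s: 26.12
tcp_pos: [0.5612, 0.0777, 0.0731]
ee_rot: [[-0.999, -0.032, 0.003], [-0.032, 0.999, 0.001], [-0.003, 0.001, -1.0]]
wrist_force: [-0.6, -0.2, 0.2]
gripper_width: 0.491
gripper_force: 0.0
```

Emit:
{"op": "drive_tool", "data": {"rows": [[50,0,0,30,0,0,0],[65,0,0,40,0,0,0],[65,0,0,40,0,0,0],[65,12,-35,0,0,0,-0.06],[65,12,-35,0,0,0,-0.06]]}}

```text
time_s: 26.53
tcp_pos: [0.5864, 0.0086, 0.1863]
ee_rot: [[-0.996, 0.086, 0.009], [0.086, 0.996, 0.002], [-0.009, 0.003, -1.0]]
wrist_force: [0.5, -0.1, -1.0]
gripper_width: 0.636
gripper_force: 0.0
```

Emit:
{"op": "drive_tool", "data": {"rows": [[65,12,-35,0,0,0,-0.06],[65,12,-35,0,0,0,-0.06],[65,12,-35,0,0,0,-0.06],[65,12,-35,0,0,0,-0.06],[65,14,-35,0,0,0,-0.06]]}}

```text
time_s: 26.95
tcp_pos: [0.6466, -0.1693, 0.1825]
ee_rot: [[-0.925, 0.381, 0.001], [0.381, 0.925, 0.0], [-0.001, 0.0, -1.0]]
wrist_force: [1.4, -0.9, 0.0]
gripper_width: 0.65
gripper_force: 0.0
```

Emit:
{"op": "drive_tool", "data": {"rows": [[65,14,-35,0,0,0,-0.048],[65,0,-14,0,0,0,0],[65,0,0,0,0,0,0],[65,0,0,0,0,0,0]]}}

```text
time_s: 27.28
tcp_pos: [0.6599, -0.2172, 0.1814]
ee_rot: [[-0.906, 0.423, -0.0], [0.423, 0.906, 0.0], [0.0, 0.0, -1.0]]
wrist_force: [-0.5, -0.2, 0.9]
gripper_width: 0.652
gripper_force: 0.0
```

```bash
python3 look.py
```

```text
side
('blue', [542.0, -347.0], [78.0, 34.0], np.float32(1.0), 0.046, np.int32(92))
('blue', [671.0, -219.0], [32.0, 81.0], np.float32(152.1), 0.045, np.int32(88))
tray
('red', [553.0, 308.0], [87.0, 37.0], np.float32(1.2), 0.055, np.int32(226))
('red', [554.0, 366.0], [86.0, 37.0], np.float32(0.9), 0.055, np.int32(255))
('yellow', [562.0, 77.0], [84.0, 39.0], np.float32(0.7), 0.056, np.int32(158))
top
('blue', [668.0, -218.0], [32.0, 68.0], np.float32(157.8), 0.045, np.int32(112))
('blue', [546.0, -347.0], [80.0, 33.0], np.float32(1.6), 0.044, np.int32(141))
tray
('red', [553.0, 368.0], [80.0, 35.0], np.float32(0.5), 0.055, np.int32(142))
('red', [553.0, 309.0], [84.0, 34.0], np.float32(2.6), 0.055, np.int32(142))
('yellow', [561.0, 79.0], [79.0, 34.0], np.float32(2.7), 0.055, np.int32(139))
```

Emit:
{"op": "drive_tool", "data": {"rows": [[65,0,0,-40,0,0,0],[65,0,0,-40,0,0,0],[65,0,0,-40,0,0,0],[65,0,0,-15,0,0,0],[65,0,0,0,0,0,0]]}}

```text
time_s: 27.8
tcp_pos: [0.6569, -0.2142, 0.0415]
ee_rot: [[-0.907, 0.421, -0.01], [0.421, 0.907, 0.002], [0.01, -0.002, -1.0]]
wrist_force: [0.2, 0.1, -0.8]
gripper_width: 0.645
gripper_force: 0.0
```

Emit:
{"op": "drive_tool", "data": {"rows": [[0,0,0,0,0,0,0],[0,0,0,0,0,0,0],[0,0,0,0,0,0,0],[0,0,0,0,0,0,0],[0,0,0,0,0,0,0]]}}

```text
time_s: 28.22
tcp_pos: [0.6615, -0.2167, 0.0488]
ee_rot: [[-0.907, 0.422, 0.004], [0.422, 0.907, -0.001], [-0.003, 0.001, -1.0]]
wrist_force: [-0.7, 1.1, 4.1]
gripper_width: 0.383
gripper_force: 29.9
```

Emit:
{"op": "drive_tool", "data": {"rows": [[0,0,0,0,0,0,0],[0,0,0,0,0,0,0],[0,0,0,25,0,0,0],[0,0,0,40,0,0,0],[0,0,0,40,0,0,0]]}}

```text
time_s: 28.63
tcp_pos: [0.6588, -0.2164, 0.1505]
ee_rot: [[-0.906, 0.423, -0.005], [0.423, 0.906, 0.001], [0.005, -0.001, -1.0]]
wrist_force: [2.0, 0.5, -1.3]
gripper_width: 0.387
gripper_force: 29.9
```

Emit:
{"op": "drive_tool", "data": {"rows": [[0,-10,25,30,0,0,0.05],[0,-10,38,0,0,0,0.06],[0,-10,38,0,0,0,0.06],[0,-10,38,0,0,0,0.06],[0,-10,38,0,0,0,0.06]]}}

```text
time_s: 29.05
tcp_pos: [0.609, -0.0383, 0.1814]
ee_rot: [[-0.99, 0.144, -0.001], [0.144, 0.99, 0.001], [0.001, 0.0, -1.0]]
wrist_force: [0.5, 0.2, -1.2]
gripper_width: 0.39
gripper_force: 29.9
```

Emit:
{"op": "drive_tool", "data": {"rows": [[0,-10,38,0,0,0,0.06],[0,-10,38,0,0,0,0.06],[0,-10,38,0,0,0,0.058],[0,-10,38,0,0,0,0],[0,-10,38,0,0,0,0]]}}

```text
time_s: 29.47
tcp_pos: [0.5591, 0.1518, 0.1813]
ee_rot: [[-1.0, -0.032, -0.001], [-0.032, 1.0, 0.0], [0.001, 0.0, -1.0]]
wrist_force: [0.5, 0.2, -1.6]
gripper_width: 0.387
gripper_force: 29.9
```

Emit:
{"op": "drive_tool", "data": {"rows": [[0,-10,38,0,0,0,0],[0,-10,38,0,0,0,0],[0,0,12,0,0,0,0],[0,0,0,0,0,0,0],[0,0,0,0,0,0,0]]}}

```text
time_s: 29.88
tcp_pos: [0.5399, 0.2386, 0.181]
ee_rot: [[-0.999, -0.033, -0.001], [-0.033, 0.999, -0.001], [0.001, -0.001, -1.0]]
wrist_force: [0.1, -1.5, -2.4]
gripper_width: 0.388
gripper_force: 29.9
```

Emit:
{"op": "drive_tool", "data": {"rows": [[0,0,0,-40,0,0,0],[0,0,0,-38,0,0,0],[0,0,0,-20,0,0,0],[0,0,0,-10,0,0,0],[0,0,0,0,0,0,0]]}}

```text
time_s: 30.3
tcp_pos: [0.5395, 0.2359, 0.071]
ee_rot: [[-1.0, -0.03, -0.005], [-0.03, 1.0, -0.004], [0.005, -0.003, -1.0]]
wrist_force: [-0.5, -0.2, -1.5]
gripper_width: 0.387
gripper_force: 29.9
```

Emit:
{"op": "drive_tool", "data": {"rows": [[0,0,0,0,0,0,0],[50,0,0,0,0,0,0],[50,0,0,0,0,0,0],[50,0,0,0,0,0,0],[50,0,0,0,0,0,0]]}}

```text
time_s: 30.72
tcp_pos: [0.5411, 0.2389, 0.0751]
ee_rot: [[-0.999, -0.032, 0.002], [-0.032, 0.999, 0.002], [-0.002, 0.002, -1.0]]
wrist_force: [0.1, -0.2, 1.0]
gripper_width: 0.49
gripper_force: 0.0
```

Emit:
{"op": "drive_tool", "data": {"rows": [[50,0,0,30,0,0,0],[65,0,0,40,0,0,0],[65,0,0,40,0,0,0],[65,0,-39,0,0,0,0],[65,0,-39,0,0,0,0]]}}

```text
time_s: 31.13
tcp_pos: [0.542, 0.162, 0.1875]
ee_rot: [[-0.999, -0.036, 0.008], [-0.036, 0.999, 0.004], [-0.008, 0.004, -1.0]]
wrist_force: [1.2, -0.9, -0.6]
gripper_width: 0.632
gripper_force: 0.0
```

Emit:
{"op": "drive_tool", "data": {"rows": [[65,0,-39,0,0,0,0],[65,0,-39,0,0,0,0],[65,0,-39,0,0,0,0],[65,0,-39,0,0,0,0],[65,0,-39,0,0,0,0]]}}

```text
time_s: 31.55
tcp_pos: [0.5402, -0.0362, 0.1846]
ee_rot: [[-0.999, -0.033, 0.002], [-0.033, 0.999, 0.0], [-0.002, 0.0, -1.0]]
wrist_force: [0.8, 0.4, -0.5]
gripper_width: 0.652
gripper_force: 0.0
```

Emit:
{"op": "drive_tool", "data": {"rows": [[65,0,-39,0,0,0,0],[65,0,-39,0,0,0,0],[65,0,-39,0,0,0,0],[65,0,-39,0,0,0,0],[65,0,-39,0,0,0,0]]}}

```text
time_s: 31.97
tcp_pos: [0.5403, -0.2315, 0.1845]
ee_rot: [[-0.999, -0.032, 0.002], [-0.032, 0.999, -0.0], [-0.002, -0.0, -1.0]]
wrist_force: [1.9, 0.7, 1.0]
gripper_width: 0.65
gripper_force: 0.0
```

Emit:
{"op": "drive_tool", "data": {"rows": [[65,-4,-39,0,0,0,0],[65,-4,-39,0,0,0,0],[65,0,-39,0,0,0,0],[65,0,0,0,0,0,0],[65,0,0,0,0,0,0]]}}

```text
time_s: 32.38
tcp_pos: [0.5318, -0.3485, 0.1835]
ee_rot: [[-1.0, -0.028, 0.0], [-0.028, 1.0, -0.0], [-0.0, -0.0, -1.0]]
wrist_force: [-1.0, 0.4, 0.5]
gripper_width: 0.652
gripper_force: 0.0
```

```bash
python3 look.py
```

```text
side
('blue', [544.0, -346.0], [80.0, 38.0], np.float32(0.8), 0.045, np.int32(89))
tray
('red', [552.0, 308.0], [86.0, 37.0], np.float32(1.0), 0.055, np.int32(220))
('red', [552.0, 366.0], [84.0, 36.0], np.float32(0.6), 0.056, np.int32(249))
('blue', [555.0, 238.0], [36.0, 86.0], np.float32(179.8), 0.055, np.int32(204))
('yellow', [562.0, 78.0], [85.0, 39.0], np.float32(2.4), 0.056, np.int32(164))
top
('blue', [523.0, -347.0], [34.0, 31.0], np.float32(1.2), 0.046, np.int32(57))
tray
('red', [553.0, 368.0], [33.0, 81.0], np.float32(179.3), 0.055, np.int32(143))
('red', [553.0, 310.0], [84.0, 34.0], np.float32(2.4), 0.055, np.int32(147))
('blue', [555.0, 240.0], [82.0, 34.0], np.float32(1.4), 0.055, np.int32(138))
('yellow', [561.0, 18.0], [155.0, 21.0], np.float32(1.6), 0.065, np.int32(97))
('yellow', [561.0, 78.0], [78.0, 34.0], np.float32(2.6), 0.055, np.int32(141))
```

Emit:
{"op": "drive_tool", "data": {"rows": [[65,0,1,-40,0,0,0],[65,0,0,-40,0,0,0],[65,0,0,-40,0,0,0],[65,0,0,-17,0,0,0],[65,0,0,0,0,0,0]]}}

```text
time_s: 32.9
tcp_pos: [0.5296, -0.3424, 0.0418]
ee_rot: [[-0.999, -0.034, -0.009], [-0.034, 0.999, 0.004], [0.009, 0.005, -1.0]]
wrist_force: [-0.8, 0.1, -0.2]
gripper_width: 0.649
gripper_force: 0.0
```

Emit:
{"op": "drive_tool", "data": {"rows": [[0,0,0,0,0,0,0],[0,0,0,0,0,0,0],[0,0,0,0,0,0,0],[0,0,0,0,0,0,0],[0,0,0,0,0,0,0]]}}

```text
time_s: 33.32
tcp_pos: [0.5337, -0.3462, 0.0488]
ee_rot: [[-0.999, -0.032, 0.004], [-0.032, 0.999, -0.002], [-0.004, -0.002, -1.0]]
wrist_force: [0.4, 0.7, 4.0]
gripper_width: 0.391
gripper_force: 29.8
```

Emit:
{"op": "drive_tool", "data": {"rows": [[0,0,0,0,0,0,0],[0,0,0,0,0,0,0],[0,0,0,25,0,0,0],[0,0,0,40,0,0,0],[0,0,0,40,0,0,0]]}}

```text
time_s: 33.73
tcp_pos: [0.5309, -0.345, 0.1511]
ee_rot: [[-0.999, -0.031, -0.005], [-0.031, 1.0, 0.002], [0.005, 0.002, -1.0]]
wrist_force: [1.7, 0.0, -0.6]
gripper_width: 0.392
gripper_force: 29.8
```

Emit:
{"op": "drive_tool", "data": {"rows": [[0,1,20,33,0,0,0],[0,1,40,0,0,0,0],[0,1,40,0,0,0,0],[0,1,40,0,0,0,0],[0,1,40,0,0,0,0]]}}

```text
time_s: 34.15
tcp_pos: [0.5365, -0.164, 0.1846]
ee_rot: [[-1.0, -0.031, -0.0], [-0.031, 1.0, 0.001], [0.0, 0.001, -1.0]]
wrist_force: [1.2, 1.3, -0.7]
gripper_width: 0.386
gripper_force: 29.8
```

Emit:
{"op": "drive_tool", "data": {"rows": [[0,1,40,0,0,0,0],[0,1,40,0,0,0,0],[0,1,40,0,0,0,0],[0,1,40,0,0,0,0],[0,1,40,0,0,0,0]]}}

```text
time_s: 34.57
tcp_pos: [0.5415, 0.0361, 0.1846]
ee_rot: [[-1.0, -0.032, -0.001], [-0.032, 1.0, 0.0], [0.001, 0.0, -1.0]]
wrist_force: [1.1, 0.4, -1.1]
gripper_width: 0.385
gripper_force: 29.8
```

Emit:
{"op": "drive_tool", "data": {"rows": [[0,1,40,0,0,0,0],[0,0,40,0,0,0,0],[0,0,40,0,0,0,0],[0,0,27,0,0,0,0],[0,0,0,0,0,0,0]]}}

```text
time_s: 34.98
tcp_pos: [0.5433, 0.186, 0.1843]
ee_rot: [[-0.999, -0.037, 0.001], [-0.037, 0.999, 0.001], [-0.001, 0.001, -1.0]]
wrist_force: [0.2, -1.0, -1.6]
gripper_width: 0.388
gripper_force: 29.8
```

Emit:
{"op": "drive_tool", "data": {"rows": [[0,0,0,0,0,0,0],[0,0,0,0,0,0,0]]}}

```text
time_s: 35.15
tcp_pos: [0.5428, 0.1809, 0.1842]
ee_rot: [[-0.999, -0.032, -0.001], [-0.032, 0.999, -0.001], [0.001, -0.0, -1.0]]
wrist_force: [0.2, -0.0, -0.4]
gripper_width: 0.388
gripper_force: 29.8
```

Emit:
{"op": "drive_tool", "data": {"rows": [[0,0,0,-40,0,0,0],[0,0,0,-40,0,0,0],[0,0,0,-21,0,0,0],[0,0,0,-10,0,0,0],[0,0,0,0,0,0,0]]}}

```text
time_s: 35.57
tcp_pos: [0.5421, 0.1792, 0.0713]
ee_rot: [[-1.0, -0.03, -0.005], [-0.03, 1.0, -0.003], [0.005, -0.003, -1.0]]
wrist_force: [0.1, -0.3, -1.0]
gripper_width: 0.389
gripper_force: 29.8
```

Emit:
{"op": "drive_tool", "data": {"rows": [[0,0,0,0,0,0,0],[50,0,0,0,0,0,0],[50,0,0,0,0,0,0],[50,0,0,0,0,0,0],[50,0,0,0,0,0,0]]}}

```text
time_s: 35.98
tcp_pos: [0.544, 0.1818, 0.075]
ee_rot: [[-0.999, -0.032, 0.002], [-0.032, 0.999, 0.001], [-0.002, 0.001, -1.0]]
wrist_force: [-0.2, -1.4, 0.4]
gripper_width: 0.492
gripper_force: 0.0
```

Emit:
{"op": "drive_tool", "data": {"rows": [[50,0,0,30,0,0,0],[50,0,0,40,0,0,0],[0,0,0,40,0,0,0],[0,0,-40,0,0,0,0],[0,0,-40,0,0,0,0]]}}

```text
time_s: 36.4
tcp_pos: [0.5452, 0.1029, 0.1875]
ee_rot: [[-0.999, -0.036, 0.008], [-0.036, 0.999, 0.004], [-0.008, 0.003, -1.0]]
wrist_force: [0.9, -1.3, -1.0]
gripper_width: 0.357
gripper_force: 0.0
```

Emit:
{"op": "drive_tool", "data": {"rows": [[0,0,-40,0,0,0,0],[0,0,-40,0,0,0,0],[0,0,-40,0,0,0,0],[0,0,0,0,0,0,0]]}}

```text
time_s: 36.73
tcp_pos: [0.5426, -0.0238, 0.1843]
ee_rot: [[-1.0, -0.026, 0.0], [-0.026, 1.0, -0.001], [-0.0, -0.001, -1.0]]
wrist_force: [0.1, 0.9, 0.9]
gripper_width: 0.064
gripper_force: 0.0
```

```bash
cat >> look.py <<'E'
    parts(c,W);save(c,n+"5")
i=cv2.imread("pics/top5.png")[80:320,110:430]; cv2.imwrite("pics/top5c.png",cv2.resize(i,(800,600),interpolation=cv2.INTER_CUBIC))
E
python3 look.py
```

```text
side

tray
('red', [553.0, 308.0], [85.0, 37.0], np.float32(2.3), 0.055, np.int32(221))
('red', [553.0, 365.0], [86.0, 37.0], np.float32(0.5), 0.055, np.int32(250))
('blue', [556.0, 180.0], [86.0, 40.0], np.float32(2.9), 0.056, np.int32(191))
('blue', [555.0, 239.0], [86.0, 36.0], np.float32(1.7), 0.056, np.int32(201))
('yellow', [564.0, 76.0], [88.0, 39.0], np.float32(4.2), 0.056, np.int32(158))
bar 109 [0.663 0.181 0.08 ] [0.682 0.24  0.103] mid [0.6723 0.2106]
knob 29 [0.442 0.156 0.086] [0.463 0.171 0.1  ] mid [0.4522 0.1638]
top

tray
('red', [554.0, 368.0], [79.0, 34.0], np.float32(2.5), 0.055, np.int32(144))
('red', [552.0, 310.0], [84.0, 34.0], np.float32(1.1), 0.055, np.int32(146))
('yellow', [556.0, 78.0], [70.0, 34.0], np.float32(2.3), 0.054, np.int32(87))
bar 26 [0.666 0.184 0.091] [0.681 0.234 0.104] mid [0.6735 0.209 ]
```

View pics/top5c.png

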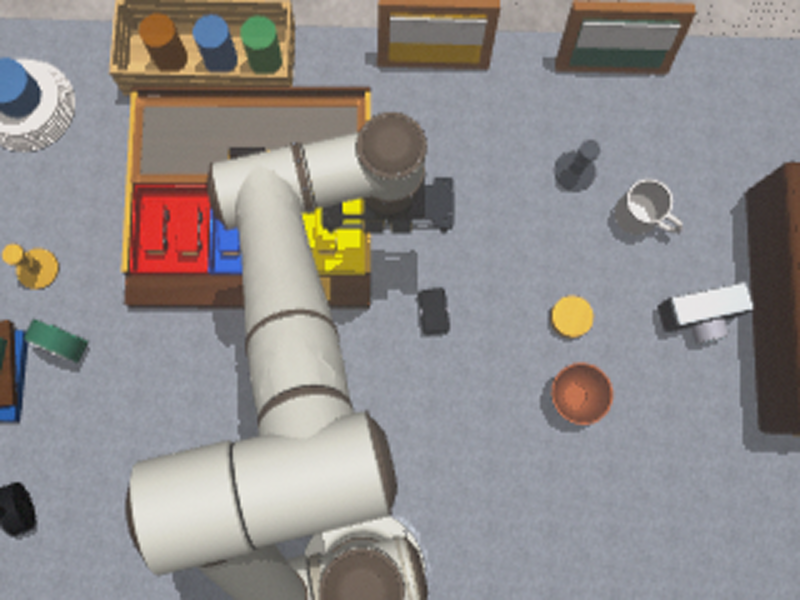

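All five wagons are seated in their trays, and none are left on the table. Now I close the cover by pushing the bar from behind.

Emit:
{"op": "drive_tool", "data": {"rows": [[0,23,33,0,0,0,0],[0,23,33,0,0,0,0],[0,23,33,0,0,0,0],[0,23,33,0,0,0,0],[0,23,33,0,0,0,0]]}}

```text
time_s: 37.25
tcp_pos: [0.659, 0.1498, 0.1841]
ee_rot: [[-0.999, -0.034, 0.001], [-0.034, 0.999, 0.0], [-0.001, 0.0, -1.0]]
wrist_force: [1.3, -0.3, 0.5]
gripper_width: 0.009
gripper_force: 0.0
```

Emit:
{"op": "drive_tool", "data": {"rows": [[0,23,33,0,0,0,0],[0,23,33,0,0,0,0],[0,2,3,0,0,0,0],[0,0,0,0,0,0,0],[0,0,0,0,0,0,0]]}}

```text
time_s: 37.67
tcp_pos: [0.7056, 0.2168, 0.1829]
ee_rot: [[-0.999, -0.034, -0.001], [-0.034, 0.999, -0.0], [0.001, -0.0, -1.0]]
wrist_force: [0.6, -0.8, -0.6]
gripper_width: 0.003
gripper_force: 0.0
```

Emit:
{"op": "drive_tool", "data": {"rows": [[0,0,0,-40,0,0,0],[0,0,0,-32,0,0,0],[0,0,0,-18,0,0,0],[0,0,0,0,0,0,0],[0,0,0,0,0,0,0]]}}

```text
time_s: 38.08
tcp_pos: [0.7058, 0.2144, 0.0937]
ee_rot: [[-0.999, -0.032, -0.001], [-0.032, 0.999, -0.001], [0.001, -0.001, -1.0]]
wrist_force: [0.1, 0.3, 1.7]
gripper_width: 0.004
gripper_force: 0.0
```

Emit:
{"op": "drive_tool", "data": {"rows": [[0,-10,-2,0,0,0,0],[0,-15,-0.5,0,0,0,0],[0,-15,-0.5,0,0,0,0],[0,-15,-0.5,0,0,0,0],[0,-15,-0.5,0,0,0,0]]}}

```text
time_s: 38.5
tcp_pos: [0.6382, 0.2117, 0.0971]
ee_rot: [[-0.999, -0.032, 0.008], [-0.032, 0.999, 0.003], [-0.008, 0.003, -1.0]]
wrist_force: [2.7, 0.0, -2.1]
gripper_width: 0.007
gripper_force: 1.5
```

Emit:
{"op": "drive_tool", "data": {"rows": [[0,-15,-0.5,0,0,0,0],[0,-15,-0.5,0,0,0,0],[0,-15,-0.5,0,0,0,0],[0,-15,-0.5,0,0,0,0],[0,-12,-0.5,0,0,0,0]]}}

```text
time_s: 38.92
tcp_pos: [0.566, 0.2098, 0.0972]
ee_rot: [[-0.999, -0.032, 0.008], [-0.032, 0.999, 0.004], [-0.008, 0.004, -1.0]]
wrist_force: [2.7, 0.7, -1.3]
gripper_width: 0.004
gripper_force: 1.4
```

Emit:
{"op": "drive_tool", "data": {"rows": [[0,-10,0,0,0,0,0],[0,-8,0,0,0,0,0],[0,-4,0,0,0,0,0],[0,-2,0,0,0,0,0],[0,0,0,0,0,0,0]]}}

```text
time_s: 39.33
tcp_pos: [0.5432, 0.2096, 0.096]
ee_rot: [[-0.999, -0.033, 0.007], [-0.033, 0.999, 0.002], [-0.007, 0.002, -1.0]]
wrist_force: [4.9, -2.5, 4.4]
gripper_width: 0.004
gripper_force: 2.5
```

Emit:
{"op": "drive_tool", "data": {"rows": [[0,-2,0,0,0,0,0],[0,0,0,0,0,0,0]]}}

```text
time_s: 39.5
tcp_pos: [0.5431, 0.2096, 0.0961]
ee_rot: [[-0.999, -0.034, 0.01], [-0.034, 0.999, 0.003], [-0.011, 0.003, -1.0]]
wrist_force: [11.1, -4.2, 0.8]
gripper_width: 0.006
gripper_force: 5.2
```

Emit:
{"op": "drive_tool", "data": {"rows": [[0,-4,0,-3,0,0,0],[0,0,0,0,0,0,0],[0,0,0,0,0,0,0]]}}

```text
time_s: 39.75
tcp_pos: [0.543, 0.2106, 0.0955]
ee_rot: [[-0.999, -0.035, 0.019], [-0.035, 0.999, 0.006], [-0.019, 0.005, -1.0]]
wrist_force: [16.3, -6.3, 4.8]
gripper_width: 0.005
gripper_force: 8.1
```

Emit:
{"op": "drive_tool", "data": {"rows": [[0,20,0,0,0,0,0],[0,10,0,35,0,0,0],[0,0,0,40,0,0,0],[0,-30,-20,0,0,0,0],[60,-35,-20,0,0,0,0]]}}

```text
time_s: 40.17
tcp_pos: [0.5016, 0.1701, 0.1679]
ee_rot: [[-0.999, -0.031, 0.005], [-0.031, 0.999, 0.004], [-0.005, 0.003, -1.0]]
wrist_force: [-1.5, 0.1, -0.2]
gripper_width: 0.03
gripper_force: 0.0
```

Emit:
{"op": "drive_tool", "data": {"rows": [[60,-30,-25,0,0,0,0],[60,-20,-36,0,0,0,0],[60,-10,-39,0,0,0,0],[60,0,-39,0,0,0,0],[60,0,-40,0,0,0,0]]}}

```text
time_s: 40.58
tcp_pos: [0.438, -0.0114, 0.1662]
ee_rot: [[-0.999, -0.034, 0.0], [-0.034, 0.999, 0.0], [-0.0, 0.0, -1.0]]
wrist_force: [2.2, 0.3, -0.5]
gripper_width: 0.375
gripper_force: 0.0
```

```bash
python3 - <<'E'
from h import *
for n in("side","top"):
    c=capture(n);W=cloud(c);print(n);parts(c,W)
E
```

```text
side
bar 90 [0.513 0.182 0.081] [0.528 0.238 0.103] mid [0.5204 0.2098]
knob 55 [0.438 0.15  0.084] [0.466 0.172 0.099] mid [0.4523 0.1611]
top
bar 50 [0.515 0.18  0.084] [0.531 0.233 0.105] mid [0.523  0.2067]
```

The cover is against its closed stop. Now I push the lock home from the left with closed fingers.

Emit:
{"op": "drive_tool", "data": {"rows": [[0,2,40,0,0,0,0],[0,2,40,0,0,0,0],[0,3,40,0,0,0,0],[0,3,40,0,0,0,0],[0,3,40,0,0,0,0]]}}

```text
time_s: 41.1
tcp_pos: [0.4518, 0.192, 0.1659]
ee_rot: [[-0.999, -0.032, -0.0], [-0.032, 0.999, 0.0], [0.0, 0.0, -1.0]]
wrist_force: [0.9, -0.1, 0.4]
gripper_width: 0.262
gripper_force: 0.0
```

Emit:
{"op": "drive_tool", "data": {"rows": [[0,0,9,0,0,0,0],[0,0,0,0,0,0,0],[0,0,0,0,0,0,0],[0,0,0,0,0,0,0]]}}

```text
time_s: 41.43
tcp_pos: [0.4518, 0.1982, 0.1653]
ee_rot: [[-1.0, -0.032, -0.001], [-0.032, 1.0, -0.001], [0.001, -0.001, -1.0]]
wrist_force: [-0.4, 0.2, -0.8]
gripper_width: 0.025
gripper_force: 0.0
```

Emit:
{"op": "drive_tool", "data": {"rows": [[0,0,1,-40,0,0,0],[0,0,0,-30,0,0,0],[0,0,0,-10,0,0,0],[0,0,0,0,0,0,0],[0,0,-5,0,0,0,0]]}}

```text
time_s: 41.85
tcp_pos: [0.4527, 0.1942, 0.0857]
ee_rot: [[-1.0, -0.032, -0.0], [-0.032, 1.0, -0.001], [0.0, -0.001, -1.0]]
wrist_force: [0.2, -0.1, 0.6]
gripper_width: 0.007
gripper_force: 0.0
```

Emit:
{"op": "drive_tool", "data": {"rows": [[0,0.3,-12,0,0,0,0],[0,0.4,-12,0,0,0,0],[0,0.4,-12,0,0,0,0],[0,0.4,-12,0,0,0,0],[0,0.4,-12,0,0,0,0]]}}

```text
time_s: 42.27
tcp_pos: [0.455, 0.1339, 0.0866]
ee_rot: [[-0.999, -0.032, 0.002], [-0.032, 0.999, 0.001], [-0.002, 0.001, -1.0]]
wrist_force: [1.0, 2.7, 2.1]
gripper_width: 0.005
gripper_force: 1.2
```

Emit:
{"op": "drive_tool", "data": {"rows": [[0,0.3,-9,0,0,0,0],[0,0,-4,0,0,0,0],[0,0,-3,0,0,0,0],[0,0,0,0,0,0,0]]}}

```text
time_s: 42.6
tcp_pos: [0.4543, 0.1181, 0.0855]
ee_rot: [[-1.0, -0.031, -0.001], [-0.031, 1.0, -0.001], [0.001, -0.001, -1.0]]
wrist_force: [-0.1, 0.1, -0.1]
gripper_width: 0.005
gripper_force: 0.0
```

Emit:
{"op": "drive_tool", "data": {"rows": [[0,0,-3,0,0,0,0],[0,0,0,0,0,0,0]]}}

```text
time_s: 42.77
tcp_pos: [0.4542, 0.1156, 0.0853]
ee_rot: [[-0.999, -0.032, -0.001], [-0.032, 0.999, -0.001], [0.001, -0.001, -1.0]]
wrist_force: [0.1, 0.1, 0.4]
gripper_width: 0.008
gripper_force: 0.1
```

Emit:
{"op": "drive_tool", "data": {"rows": [[0,0,-3,0,0,0,0],[0,0,0,0,0,0,0]]}}

```text
time_s: 42.93
tcp_pos: [0.4543, 0.1127, 0.0853]
ee_rot: [[-0.999, -0.032, -0.001], [-0.032, 0.999, -0.0], [0.001, -0.0, -1.0]]
wrist_force: [0.3, 0.3, 1.0]
gripper_width: 0.004
gripper_force: 0.3
```

Emit:
{"op": "drive_tool", "data": {"rows": [[0,0,-3,0,0,0,0],[0,0,0,0,0,0,0]]}}

```text
time_s: 43.1
tcp_pos: [0.4545, 0.1109, 0.0854]
ee_rot: [[-1.0, -0.031, 0.001], [-0.031, 1.0, 0.002], [-0.001, 0.002, -1.0]]
wrist_force: [-2.1, 6.6, -0.9]
gripper_width: 0.004
gripper_force: 3.3
```

Emit:
{"op": "drive_tool", "data": {"rows": [[0,0,-2,0,0,0,0],[0,0,0,0,0,0,0]]}}

```text
time_s: 43.27
tcp_pos: [0.4547, 0.1104, 0.0854]
ee_rot: [[-1.0, -0.031, 0.002], [-0.031, 1.0, 0.005], [-0.002, 0.005, -1.0]]
wrist_force: [-4.8, 13.4, -0.8]
gripper_width: 0.007
gripper_force: 6.6
```

Emit:
{"op": "drive_tool", "data": {"rows": [[0,0,-2,0,0,0,0],[0,0,0,0,0,0,0],[0,0,15,0,0,0,0],[0,0,10,0,0,0,0],[0,0,0,40,0,0,0]]}}

```text
time_s: 43.68
tcp_pos: [0.4504, 0.1297, 0.1194]
ee_rot: [[-0.999, -0.032, -0.015], [-0.032, 0.999, -0.009], [0.015, -0.008, -1.0]]
wrist_force: [0.4, 0.0, -0.9]
gripper_width: 0.008
gripper_force: 0.0
```

Emit:
{"op": "drive_tool", "data": {"rows": [[0,0,0,40,0,0,0],[0,0,-35,20,0,0,0],[0,0,-41,0,0,0,0],[0,0,-41,0,0,0,0],[0,0,-41,0,0,0,0]]}}

```text
time_s: 44.1
tcp_pos: [0.454, -0.0287, 0.186]
ee_rot: [[-0.999, -0.034, 0.0], [-0.034, 0.999, -0.0], [-0.0, -0.0, -1.0]]
wrist_force: [1.0, 0.3, 0.1]
gripper_width: 0.001
gripper_force: 0.0
```

Emit:
{"op": "drive_tool", "data": {"rows": [[0,0,-41,0,0,0,0],[0,0,-41,0,0,0,0],[0,0,-41,0,0,0,0],[0,0,0,0,0,0,0],[0,0,0,0,0,0,0]]}}

```text
time_s: 44.52
tcp_pos: [0.4536, -0.1523, 0.185]
ee_rot: [[-1.0, -0.027, -0.002], [-0.027, 1.0, -0.0], [0.002, -0.0, -1.0]]
wrist_force: [-0.8, 0.6, 0.3]
gripper_width: 0.003
gripper_force: 0.0
```

```bash
python3 - <<'E'
from h import *
for n in("side","top"):
    c=capture(n);W=cloud(c);print(n);parts(c,W);save(c,n+"9")
a=cv2.imread("pics/top9.png")[80:320,110:430]; cv2.imwrite("pics/top9c.png",cv2.resize(a,(800,600),interpolation=cv2.INTER_CUBIC))
E
```

```text
side
bar 98 [0.512 0.183 0.08 ] [0.528 0.239 0.102] mid [0.5199 0.2108]
knob 47 [0.44  0.077 0.085] [0.466 0.101 0.099] mid [0.453  0.0892]
top
bar 56 [0.515 0.179 0.088] [0.531 0.234 0.106] mid [0.5231 0.2064]
knob 32 [0.442 0.084 0.089] [0.468 0.101 0.101] mid [0.455  0.0926]
```

View pics/top9c.png

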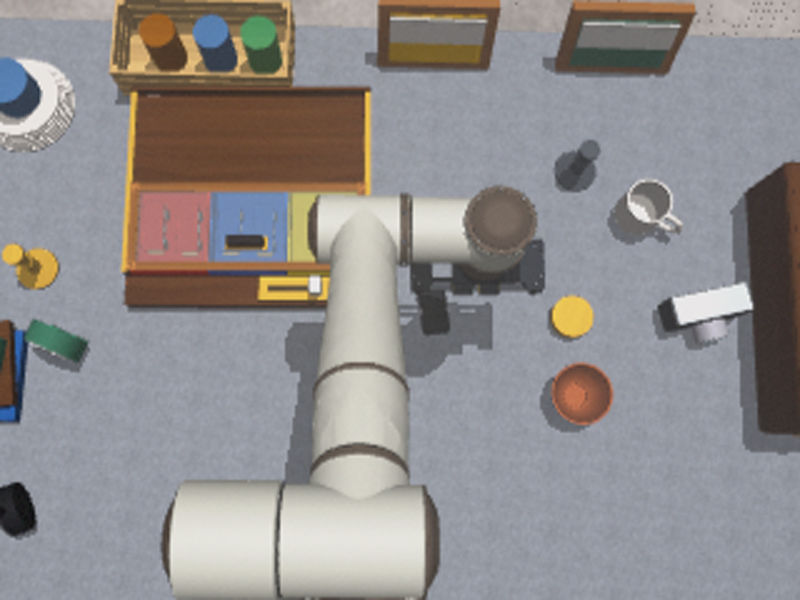

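The cover is shut, the knob is at the right end of its slot (crop px 315,285), and the robot is clear of everything. Handing in.

```bash
python3 -c "
from station import finish_job
print(finish_job())"
```

```text
the job is handed in; nothing more can be done
None
```

I handed the job in after about 45 s of robot time with every step done: all five wagons present (two red, two blue, one yellow) are in the trays of their own colour, the cover is shut, the lock knob is at its locked stop, and the other goods are untouched; the hand-in returned no verdict.

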